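# Load the burn-in test fixture, close its dowelled lid and start the test

### The arm

A 6-joint arm with a two-finger parallel gripper is mounted at the origin on the work surface. World frame = base frame: x ahead of the robot, y to its left, z up, the work surface at z = 0. Lengths are in mm, angles in rad, forces in N, time in s.
With the tool pointing down it reaches from about 275 to 750 mm from the base axis. Payload 10.2 kg.
Tool frame: the origin (TCP) lies between the finger pads; the fingertips stand 17 mm ahead of it and the grasp point (between the pads) lies 2 mm behind it (tips_ahead is the distance from the TCP to the fingertips, in mm); z points along the fingers, y is the line along which they close (so a half turn about z gives the same grasp; the last joint's range is limited). The gripper opens to 85 mm and grips with 20 to 120 N. Pads are 22 mm wide; open, the fingers measure 114 mm over their backs; the gripper's body (76 mm by 85 mm) begins 54 mm behind the grasp point. The pads swing forward as they close: fully open they stand 13 mm farther back than shut.
Start: joints at [-1.451, 0.313, 1.498, -0, 1.331, -0.223], TCP at [176.453, -494.465, 208.694] pointing down, gripper open.
Joint ranges: [-2.94, 2.94], [-0.97, 2.17], [0.19, 2.56], [-1.23, 4.37], [0.02, 3.11], [-2.88, 2.88]. Speed limits (rad/s): [2.39, 2.39, 3.01, 3.14, 3.14, 3.14].

### API

Orientations are given as a unit quaternion [w, x, y, z].
In Python, from rig import sense, capture, finish_job, boxes_of, tips_ahead gives the robot as it stands.
- The arm moves only by the tool drive_tool, never from a script. Its argument "commands" is text: rows parted by semicolons, each of 7 numbers parted by spaces: the shift along the world's x, y, z in units of 0.1 m (1.0 is 0.1 m), then the turn, a rotation vector about the world's x, y, z in units of pi/4 rad (1.0 is pi/4 rad), then the opening in per cent of the stroke, from 0 (shut) to 100 (fully open). A call has 1 to 20 rows; each row shifts and turns the commanded pose from where the row before left it; what a row does not reach is not made up. A row lasts 1/12 s, in which the tool goes at most 41.7 mm and 7.16 degrees, less where a joint would pass 70% of its speed; a pose out of reach is approached as far as the arm can. A call with a number of a shift or a turn outside -1 to 1 is refused whole. A call with a gripper value outside its range is refused whole. The fingers move at their own pace and stop on an object; "force" is the grip in N (left out, the last holds). Time passes only in rows, so rows that do not move let the fingers close. It gives the time, the measured TCP pose, the force, the opening and the grip force at its end, in the units of the state.
- sense(): the state, without advancing time (a new reading comes with each control period).
- capture(name): name is "scene" or "top" or "wrist"; returns a dict with "pixels" (420x560x3 uint8, blue, green, red), "fov_y" (degrees; the focal length in pixels is half the picture's height over the tangent of half this angle, whatever the lens; pixels are square), "cx", "cy" (the principal point, pixels), "k1" (the pictures are not rectified: a ray, as slopes to the right and down, at radius r is drawn at 1 + k1 r^2 times it, then the intrinsics apply), "position" and "attitude" of the camera in the world; the wrist camera has in their place "tool_from_camera" (4x4, takes a point from camera to tool coordinates, whose origin is the TCP and whose axes are the flange's). Camera axes: x right, y down, z forward; pixel columns grow to the right and rows downward; lengths in mm; the calibration is good to about 2 mm. A picture is of the moment at which its call begins: read the wrist's pose just before it. There is no depth.
- finish_job(): hands the job in; it is judged then, once.
Trained networks look in a picture, given as the dict that the camera call returned (one of the last four; its "shot" number tells which), for a name from the list of things; names that differ only in an ending like _2 or _b are one class to them, and where a whole thing is asked for, a point or a joint stands for the part that bears it (a point fixed in the world has none). Each returns a list of dicts, best first, with "confidence" (0 to 1); they miss things now and then, are a little off and sometimes report something else, mostly with a low value. They report only what shows in the picture. A call takes as long as a camera call.
- boxes_of(picture, name): "position" ([column, row] in pixels, amid what is visible of it).
The state is a dict: "time_s": time; "joints": joint angles; "dq": joint speeds; "tau": joint torques, N m; "eef_pos": TCP position; "ee_rot": TCP orientation; "force": force on the tool from outside, world axes, zero at the start; "wrist_torque": the same for the moment, N m; "grip_width": opening from 0.0 (shut) to 1.0 (fully open); "grip_force": force on a finger pad.
Only numpy, scipy, OpenCV 4.12 (cv2) and the standard library are available. Lean on these libraries where they do the work, as an engineer would, in place of code of your own. Each camera call takes 0.05 s, during which the arm holds its last target. There are 200 camera calls.

### The job

Lift the aluminium lid gently straight off the test fixture's two pins and lay it flat on the green mat, then put every power module on the bench into a pocket of the fixture, any free pocket each, gripping the delicate modules with no more than about 40 N. Then lower the lid level back over both pins until it is fully home, gently, neither dropping nor forcing it, and only after that press the red start button fully down and let it go. Leave the bottle, solder spool and screwdriver where they are.

Things in the scene. Friction and masses are not known exactly. Their poses are not given: they have to be found in the camera images.
- fixture: Fixed test fixture: blue base plate 290 (x) x 120 (y) x 12 mm, origin at the centre of its underside, z up. Four pockets side by side along x, centred at x = -75, -25, 25, 75 mm, y = 0, floor at z = 12 mm. Two posts at x = +-118, y = 0 and four black corner pillars, 16 x 14 mm at x = +-130, y = +-42, end at z = 60 mm and carry the lid; a locating pin tops each post.
- pocket0 (a point): Centre of the floor of the pocket at x = -75 mm; x, y along the fixture's. All pockets: 46 mm (x) by 76 mm (y) inside, between white ribs 4 mm thick and 8 mm high. A module goes in with its 70 mm side along the fixture's y, either way round.
- pin0 (a point): Tip of the steel locating pin at x = -118 mm: pin 12 mm thick, 24 mm high above the shoulder of its 24 mm wide post, its top 9 mm tapering to 5 mm. The tip is 84 mm above the bench.
- pin1 (a point): Tip of the other pin, alike, at x = +118 mm.
- lid: Aluminium lid plate 276 (x) x 100 (y) x 10 mm, about 0.4 kg; orange handle bar amid its top, 20 (x) x 64 (y) mm, 40 mm high, gripped across the 20 mm. Origin: centre of the plate's underside, z up. Through holes about 15 mm wide at x = +-118 mm, y = 0. Fits either way round; home (as at the start), its origin is 60 mm above the fixture's.
- mat: Green mat fixed to the bench, 360 (x) x 190 (y) mm, 2 mm thick; origin at the centre of its underside. The lid is to be laid here, flat, near its middle.
- module0: Power module: black housing 70 (x) x 40 (y) x 16 mm, amid its top an aluminium finned heat-sink block 24 (x) x 30 (y) mm, 26 mm high, gripped across the 24 mm; 42 mm high in all, about 0.12 kg, delicate. Origin: centre of the underside, z up. On the bench at the start; absent (None) in some starts.
- module1: Power module: black housing 70 (x) x 40 (y) x 16 mm, amid its top an aluminium finned heat-sink block 24 (x) x 30 (y) mm, 26 mm high, gripped across the 24 mm; 42 mm high in all, about 0.12 kg, delicate. Origin: centre of the underside, z up. On the bench at the start; absent (None) in some starts.
- module2: Power module: black housing 70 (x) x 40 (y) x 16 mm, amid its top an aluminium finned heat-sink block 24 (x) x 30 (y) mm, 26 mm high, gripped across the 24 mm; 42 mm high in all, about 0.12 kg, delicate. Origin: centre of the underside, z up. On the bench at the start; absent (None) in some starts.
- module3: Power module: black housing 70 (x) x 40 (y) x 16 mm, amid its top an aluminium finned heat-sink block 24 (x) x 30 (y) mm, 26 mm high, gripped across the 24 mm; 42 mm high in all, about 0.12 kg, delicate. Origin: centre of the underside, z up. On the bench at the start; absent (None) in some starts.
- start (a joint): Travel of the red start button in m: 0 up, 0.006 fully down; a spring brings it back; fully down takes 4 N.
- start_top (a point): Centre of the top face of the red start button (32 mm wide) on a grey console fixed to the bench, 60 x 56 mm; press it straight down 6 mm.
- bottle: Clear solvent bottle with a blue cap, 64 mm wide, 160 mm high, standing; origin at the centre of its underside. Leave it.
- spool: Solder spool with orange flanges, 56 mm wide, 46 mm high, standing; origin at the centre of its underside. Leave it.
- driver: Screwdriver with a blue handle, lying; origin under its middle. Leave it.

How it is judged (in metres and radians):
On the way, in this order (a step that is already met when the one before it is completed fails the run):
1. the lid lies flat on the green mat, let go (x of lid in the frame of mat between -0.07 and 0.07 m and y of lid in the frame of mat between -0.07 and 0.07 m and z of lid in the frame of mat between -0.001 and 0.005 m and linear speed of lid below 0.02 m/s and contact force between the fingers and lid below 0.5 N), for 0.2 s.
2. every module present sits flat in a pocket, with the lid still off (z of module0 in the frame of fixture between 0.009 and 0.0145 m and y of module0 in the frame of fixture between -0.008 and 0.008 m and x of module0 in the frame of fixture between -0.083 and 0.083 m and angle between each of module0, module1, module2, module3's own z axis and vertical below 0.06 rad and z of module1 in the frame of fixture between 0.009 and 0.0145 m and y of module1 in the frame of fixture between -0.008 and 0.008 m and x of module1 in the frame of fixture between -0.083 and 0.083 m and z of module2 in the frame of fixture between 0.009 and 0.0145 m and y of module2 in the frame of fixture between -0.008 and 0.008 m and x of module2 in the frame of fixture between -0.083 and 0.083 m and z of module3 in the frame of fixture between 0.009 and 0.0145 m and y of module3 in the frame of fixture between -0.008 and 0.008 m and x of module3 in the frame of fixture between -0.083 and 0.083 m and horizontal distance between lid and fixture above 0.1 m), for 0.2 s.
3. the lid is level and fully home on both pins (horizontal distance between lid and fixture below 0.003 m and angle between the x axis of lid and the x axis of fixture, either way round below 0.025 rad and z of lid in the frame of fixture between 0.057 and 0.0625 m and angle between lid's own z axis and vertical below 0.015 rad), for 0.2 s.
4. the start button is pressed fully down (value of joint start above 0.005 m), for 0.05 s.
At the end, for the whole second after the job is handed in: Every module present flat in a pocket (underside within 3 mm of its floor); lid at rest, home on both pins (centre within 3 mm of the fixture's, turned under 1.4 degrees, within 3 mm of its 60 mm height, tilt under 0.9 degrees); start button up again (all of step 3 and z of module0 in the frame of fixture between 0.009 and 0.0145 m and y of module0 in the frame of fixture between -0.008 and 0.008 m and x of module0 in the frame of fixture between -0.083 and 0.083 m and angle between each of module0, module1, module2, module3's own z axis and vertical below 0.06 rad and z of module1 in the frame of fixture between 0.009 and 0.0145 m and y of module1 in the frame of fixture between -0.008 and 0.008 m and x of module1 in the frame of fixture between -0.083 and 0.083 m and z of module2 in the frame of fixture between 0.009 and 0.0145 m and y of module2 in the frame of fixture between -0.008 and 0.008 m and x of module2 in the frame of fixture between -0.083 and 0.083 m and z of module3 in the frame of fixture between 0.009 and 0.0145 m and y of module3 in the frame of fixture between -0.008 and 0.008 m and x of module3 in the frame of fixture between -0.083 and 0.083 m and value of joint start below 0.0015 m and linear speed of lid below 0.01 m/s); the robot touches nothing.
It fails at once if a module is squeezed with more than 52 N a finger (105 N summed over both fingers) (contact force between the fingers and module0 above 105 N or contact force between the fingers and module1 above 105 N or contact force between the fingers and module2 above 105 N or contact force between the fingers and module3 above 105 N).
It fails at once if the lid presses on the fixture with more than 60 N (dropped or forced) (contact force between lid and fixture above 60 N).
It fails at once if the lid drops or is jerked (over 0.25 m/s) on the pins or just above them (linear speed of lid above 0.25 m/s and horizontal distance between lid and fixture below 0.03 m and z of lid in the frame of fixture below 0.088 m).
It fails at once if the start button is pressed down while the lid is not home (value of joint start above 0.004 m and not (horizontal distance between lid and fixture below 0.003 m and angle between the x axis of lid and the x axis of fixture, either way round below 0.025 rad and z of lid in the frame of fixture between 0.057 and 0.0625 m and angle between lid's own z axis and vertical below 0.015 rad)).
It fails at once if the bottle, solder spool or screwdriver is moved more than 30 mm (distance of any of bottle, spool, driver from where it was at the start of the episode above 0.03 m).
Of module0, module1, module2, module3 only 3 to 4 are there at a start; the rules pass over those that are not, and their reading is None.
At some moment in a run one of module0, module1, module2, module3 may be knocked a few centimetres aside while the robot is not near it.
It also fails if it takes over 208 s, if anything falls off the work surface, if the arm or the gripper's body presses on something with over 40 N, if the wrist force passes 120 N, or if a joint passes its speed limit or range.

## Working session

There is one attempt and no reset: what is moved stays moved. The work goes in short steps, Python scripts to look and compute and a tool call to move; the robot and the scene stay as the last step left them, time stands still between calls to the robot, and variables do not carry over. Pictures are saved under pics/ and viewed, at most 14 in all, crops included, and the job is handed in when it is done.

Besides the shell and the picture viewer there is one more tool, called after ">>>" by a JSON object that holds its "name" and its "arguments", one argument or row to a line. drive_tool: Moves the arm, as the interface text tells. Shifts and turns lie within -1 to 1; 1 stands for 0.1 m of shift or pi/4 rad of turn. Its arguments: {"type":"object","properties":{"commands":{"type":"string"},"force":{"type":"number"}},"required":["commands"]}

```bash
mkdir -p pics; ls
cat > h.py <<'E'
import numpy as np, cv2
from scipy.spatial.transform import Rotation as R
from rig import sense, capture, finish_job, boxes_of, tips_ahead
def q2m(q): return R.from_quat([q[1],q[2],q[3],q[0]]).as_matrix()
def cam(name):
    s=sense(); p=capture(name)
    if name=='wrist':
        T=np.eye(4); T[:3,:3]=q2m(s['ee_rot']); T[:3,3]=s['eef_pos']
        T=T@np.array(p['tool_from_camera'])
    else:
        a=np.array(p['attitude'],float); T=np.eye(4)
        T[:3,:3]=a if a.shape==(3,3) else q2m(a); T[:3,3]=p['position']
    p['T']=T; p['f']=p['pixels'].shape[0]/2/np.tan(np.radians(p['fov_y']/2)); return p
def ray(p,uv):
    d=(np.array(uv,float)-[p['cx'],p['cy']])/p['f']; s=d.copy()
    for _ in range(20): s=d/(1+p['k1']*(s@s))
    return p['T'][:3,:3]@[s[0],s[1],1]
def at(p,uv,z):
    r=ray(p,uv); o=p['T'][:3,3]; return o+r*(z-o[2])/r[2]
def proj(p,X):
    c=p['T'][:3,:3].T@(np.array(X,float)-p['T'][:3,3]); s=c[:2]/c[2]
    return s*(1+p['k1']*(s@s))*p['f']+[p['cx'],p['cy']]
def save(p,n): cv2.imwrite('pics/'+n+'.png',p['pixels'])
E
python3 - <<'E'
from h import *
print({k:np.round(v,3).tolist() for k,v in sense().items()}, tips_ahead)
for n in('top','scene'):
    p=cam(n); save(p,n+'0'); print(n,p['fov_y'],p['k1'],p['T'].round(2).tolist())
    for t,z in dict(fixture=30,lid=70,mat=2,module0=30,start_top=40,bottle=80,spool=46,driver=10).items():
        print(t,[(np.round(d['position']).tolist(),round(d['confidence'],2),at(p,d['position'],z)[:2].round().tolist()) for d in boxes_of(p,t)])
p=cam('wrist'); print(p['tool_from_camera'])
E
```

```text
pics
{'time_s': 0.0, 'joints': [-1.451, 0.313, 1.498, 0.0, 1.331, -0.223], 'dq': [0.0, 0.002, 0.0, 0.002, -0.001, 0.002], 'tau': [-0.001, -41.226, -25.974, -0.0, 0.004, 0.0], 'eef_pos': [176.43, -494.161, 208.139], 'ee_rot': [-0.001, 0.985, 0.171, 0.0], 'force': [0.131, 0.195, -0.306], 'wrist_torque': [0.02, -0.046, 0.021], 'grip_force': 0.0, 'grip_width': 0.999} 17.0
top 53.3178566619074 -0.10796717458649548 [[-0.02, -1.0, 0.07, 512.05], [-1.0, 0.02, 0.01, -82.41], [-0.01, -0.07, -1.0, 1209.16], [0.0, 0.0, 0.0, 1.0]]
fixture [([285.0, 233.0], 0.73, [524.0, -75.0])]
lid [([265.0, 232.0], 0.64, [528.0, -20.0])]
mat [([160.0, 248.0], 0.67, [486.0, 292.0])]
module0 [([335.0, 197.0], 0.91, [622.0, -217.0]), ([383.0, 248.0], 0.8, [474.0, -349.0]), ([385.0, 200.0], 0.7, [612.0, -359.0]), ([334.0, 256.0], 0.66, [456.0, -210.0])]
start_top [([207.0, 245.0], 0.56, [493.0, 146.0]), ([333.0, 255.0], 0.43, [459.0, -205.0]), ([337.0, 199.0], 0.38, [615.0, -221.0])]
bottle [([200.0, 156.0], 0.77, [739.0, 156.0])]
spool [([325.0, 156.0], 0.87, [737.0, -191.0]), ([285.0, 239.0], 0.65, [508.0, -73.0]
[... 453 characters left out ...]
6.0], 0.69, [645.0, -354.0]), ([219.0, 249.0], 0.65, [648.0, -226.0]), ([216.0, 209.0], 0.63, [497.0, -219.0]), ([237.0, 277.0], 0.27, [743.0, -198.0])]
start_top []
bottle [([390.0, 246.0], 0.61, [773.0, 143.0]), ([287.0, 241.0], 0.54, [706.0, -76.0]), ([237.0, 278.0], 0.46, [789.0, -199.0])]
spool [([238.0, 276.0], 0.77, [755.0, -195.0])]
driver [([120.0, 228.0], 0.89, [495.0, -477.0]), ([385.0, 243.0], 0.57, [697.0, 180.0])]
[[-9.97525949e-04 -9.44990756e-01 -3.27095514e-01  8.37918422e+01]
 [ 9.99999453e-01 -8.39759313e-04 -6.23550633e-04 -1.72714022e+00]
 [ 3.14568080e-04 -3.27095957e-01  9.44991077e-01 -1.65146120e+02]
 [ 0.00000000e+00  0.00000000e+00  0.00000000e+00  1.00000000e+00]]
```

View pics/top0.png

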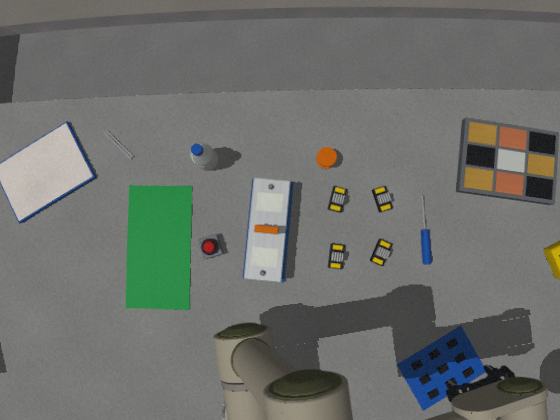

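View pics/scene0.png

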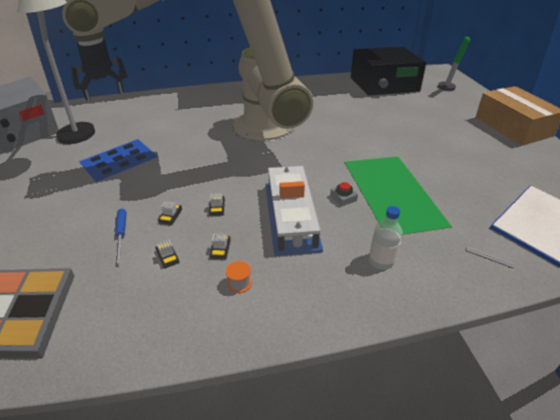

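>>> {"name": "drive_tool", "arguments": {
  "commands": "0.23 0.316 0.067 0 0 0.1042 100;0.23 0.316 0.067 0 0 0.1042 100;0.23 0.316 0.067 0 0 0.1042 100;0.23 0.316 0.067 0 0 0.1042 100;0.23 0.316 0.067 0 0 0.1042 100;0.23 0.316 0.067 0 0 0.1042 100;0.23 0.316 0.067 0 0 0.1042 100;0.23 0.316 0.067 0 0 0.1042 100;0.23 0.316 0.067 0 0 0.1042 100;0.23 0.316 0.067 0 0 0.1042 100;0.23 0.316 0.067 0 0 0.1042 100;0.23 0.316 0.067 0 0 0.1042 100;0.23 0.316 0.067 0 0 0.1042 100;0.23 0.316 0.067 0 0 0.1042 100;0.23 0.316 0.067 0 0 0.1042 100;0 0 0 0 0 0 100;0 0 0 0 0 0 100;0 0 0 0 0 0 100",
  "force": 40
}}

```text
time_s: 2.45
eef_pos: [521.2, -20.7, 308.9]
ee_rot: [-0.0, 0.707, 0.707, -0.0]
force: [-0.2, -1.0, -0.2]
grip_width: 1.004
grip_force: 0.0
```

```bash
cat >> h.py <<'E'
def show():
    s=sense(); m=q2m(s['ee_rot']); print('tcp',np.round(s['eef_pos'],1),'psi',round(np.degrees(np.arctan2(m[1,0],m[0,0])),2),'z',m[:,2].round(3),'F',np.round(s['force'],1),'w',round(s['grip_width'],3),'gf',round(s['grip_force'],1),'t',round(s['time_s'],2),'j6',round(s['joints'][5],2))
E
python3 - <<'E'
from h import *
show(); p=cam('wrist'); save(p,'w1')
for t,z in dict(lid=70,pin0=84,pin1=84,fixture=60).items():
    print(t,[(np.round(d['position']).tolist(),round(d['confidence'],2),at(p,d['position'],z)[:2].round(1).tolist()) for d in boxes_of(p,t)])
E
```

```text
tcp [521.2 -20.7 308.9] psi 89.95 z [-0.001 -0.    -1.   ] F [-0.2 -1.  -0.2] w 1.004 gf 0.0 t 2.45 j6 -0.26
lid [([280.0, 182.0], 0.81, [527.9, -23.1])]
pin0 [([282.0, 138.0], 0.64, [530.0, 38.0]), ([280.0, 180.0], 0.46, [527.6, -17.5]), ([398.0, 269.0], 0.21, [708.2, -154.7])]
pin1 [([282.0, 138.0], 0.64, [530.0, 38.0]), ([280.0, 180.0], 0.46, [527.6, -17.5]), ([398.0, 269.0], 0.21, [708.2, -154.7])]
fixture [([286.0, 142.0], 0.83, [535.5, 31.6]), ([398.0, 268.0], 0.39, [719.6, -166.2])]
```

View pics/w1.png

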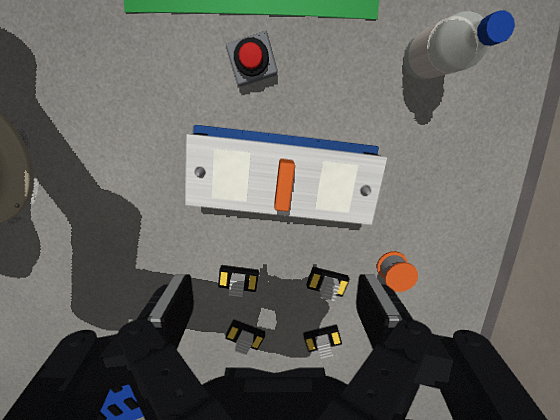

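```bash
cat >> h.py <<'E'
def corners(p,mask,z,roi):
    m=np.zeros(mask.shape,np.uint8); x0,y0,x1,y1=roi; m[y0:y1,x0:x1]=mask[y0:y1,x0:x1]
    c=max(cv2.findContours(m,cv2.RETR_EXTERNAL,cv2.CHAIN_APPROX_NONE)[0],key=cv2.contourArea)
    W=np.array([at(p,q,z)[:2] for q in c[:,0]],np.float32)
    return cv2.minAreaRect(W)
E
python3 - <<'E'
from h import *
p=cam('wrist'); I=p['pixels']; hsv=cv2.cvtColor(I,cv2.COLOR_BGR2HSV)
P=[at(p,q,82)[:2] for q in((200,172),(365,191))]
d=P[1]-P[0]; print(P,np.linalg.norm(d),np.degrees(np.arctan2(d[1],d[0])),(P[0]+P[1])/2)
bright=((I.min(2)>140)*255).astype(np.uint8); bright=cv2.morphologyEx(bright,cv2.MORPH_OPEN,np.ones((5,5)))
print('lid',corners(p,bright,70,(150,110,410,240)))
red=lambda lo,hi,s=120:cv2.inRange(hsv,(lo,s,60),(hi,255,255))
print('handle',corners(p,red(3,22),110,(260,140,310,220)))
print('mat',cv2.boundingRect(red(50,75)), 'btn',corners(p,red(170,180),40,(220,30,290,100)),corners(p,red(0,8),40,(220,30,290,100)))
t=cam('top'); h2=cv2.cvtColor(t['pixels'],cv2.COLOR_BGR2HSV)
print('mat top',corners(t,cv2.inRange(h2,(50,120,40),(75,255,255)),2,(100,150,220,340)))
E
```

```text
[array([418.60679673,  -6.422572  ]), array([645.64616199, -33.60070914])] 228.66028189875394 -6.826207524449831 [532.12647936 -20.01164057]
lid ((532.2036743164062, -21.363563537597656), (101.47698211669922, 277.5742492675781), 83.66738891601562)
handle ((532.0120239257812, -18.581058502197266), (66.8299789428711, 20.580995559692383), 83.69630432128906)
mat (124, 0, 255, 19) btn ((489.8197937011719, 129.24122619628906), (0.0, 0.0), 0.0) ((486.83148193359375, 145.15777587890625), (31.849489212036133, 30.882347106933594), 89.10741424560547)
mat top ((490.1290283203125, 297.08294677734375), (189.53387451171875, 357.7437744140625), 88.2454833984375)
```

>>> {"name": "drive_tool", "arguments": {
  "commands": "0.0135 0 -0.186 0 0 -0.0176 100;0.0135 0 -0.186 0 0 -0.0176 100;0.0135 0 -0.186 0 0 -0.0176 100;0.0135 0 -0.186 0 0 -0.0176 100;0.0135 0 -0.186 0 0 -0.0176 100;0.0135 0 -0.186 0 0 -0.0176 100;0.0135 0 -0.186 0 0 -0.0176 100;0.0135 0 -0.186 0 0 -0.0176 100;0 0 0 0 0 0 100;0 0 0 0 0 0 100;0 0 0 0 0 0 100",
  "force": 30
}}

```text
time_s: 3.72
eef_pos: [532.7, -20.7, 161.7]
ee_rot: [0.001, 0.745, 0.667, 0.0]
force: [0.3, 0.2, 0.6]
grip_width: 1.0
grip_force: 0.0
```

Run:
```python
from h import *
show(); p=cam('wrist'); I=p['pixels']; hsv=cv2.cvtColor(I,cv2.COLOR_BGR2HSV); save(p,'w2')
m=cv2.inRange(hsv,(3,120,60),(22,255,255)); print(proj(p,[532,-20,110]))
u,v=proj(p,[532,-20,110]).astype(int)
print('handle',corners(p,m,110,(u-60,max(v-110,0),u+60,v+110)))
```

```text
tcp [532.7 -20.7 161.7] psi 83.65 z [ 0.002 -0.    -1.   ] F [0.3 0.2 0.6] w 1.0 gf 0.0 t 3.72 j6 -0.15
[275.06645187 228.65388163]
handle ((533.078857421875, -17.010711669921875), (69.75983428955078, 19.149045944213867), 82.9571304321289)
```

View pics/w2.png

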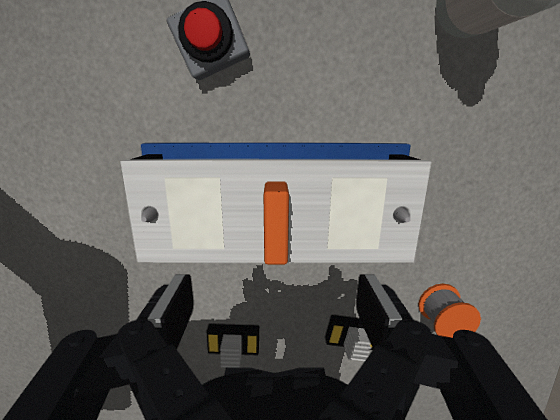

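>>> {"name": "drive_tool", "arguments": {
  "commands": "0 0 -0.17 0 0 0 100;0 0 -0.17 0 0 0 100;0 0 -0.17 0 0 0 100;0 0 -0.1 0 0 0 100;0 0 -0.08 0 0 0 100;0 0 0 0 0 0 80;0 0 0 0 0 0 60;0 0 0 0 0 0 45;0 0 0 0 0 0 30;0 0 0 0 0 0 20;0 0 0 0 0 0 0;0 0 0 0 0 0 0;0 0 0 0 0 0 0;0 0 0 0 0 0 0;0 0 0 0 0 0 0",
  "force": 30
}}

```text
time_s: 5.02
eef_pos: [532.3, -20.5, 91.4]
ee_rot: [-0.0, 0.745, 0.667, 0.0]
force: [0.7, 0.8, 0.4]
grip_width: -0.007
grip_force: 0.0
```

Run:
```python
from h import *
show(); p=cam('wrist'); save(p,'w3')
```

```text
tcp [532.3 -20.5  91.4] psi 83.64 z [ 0.  0. -1.] F [0.7 0.8 0.4] w -0.007 gf 0.0 t 5.02 j6 -0.15
```

View pics/w3.png

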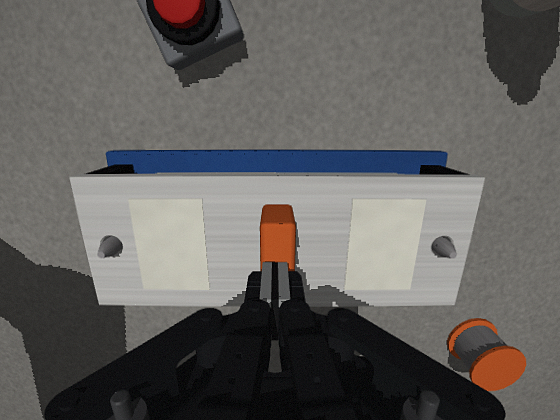

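Run:
```python
from h import *
p=cam('wrist'); c=np.array([532,-20.3]); a=np.radians(-6.4); ex=np.array([np.cos(a),np.sin(a)]); ey=np.array([-ex[1],ex[0]])
f=lambda x,y,z:proj(p,[*(c+x*ex+y*ey),z]).round().tolist()
print('pins',f(-118,0,84),f(118,0,84)); print('handle top',f(-10,32,110),f(10,32,110),f(-10,-32,110),f(10,-32,110))
print('plate',f(-138,50,70),f(138,50,70),f(-138,-50,70),f(138,-50,70))
for z in (75,91,93,120,140): print('tcp',z,f(0,0,z))
print(p['f'],p['cx'],p['cy'],p['T'])
```

```text
pins [100.0, 253.0] [453.0, 253.0]
handle top [258.0, 222.0] [295.0, 222.0] [260.0, 320.0] [293.0, 320.0]
plate [68.0, 175.0] [484.0, 175.0] [98.0, 303.0] [454.0, 303.0]
tcp 75 [276.0, 248.0]
tcp 91 [276.0, 259.0]
tcp 93 [276.0, 260.0]
tcp 120 [276.0, 284.0]
tcp 140 [277.0, 306.0]
291.1189106579797 274.4169222911501 216.7771929163294 [[ 9.93735458e-01 -1.05402723e-01 -3.71497711e-02  5.40593742e+02]
 [-1.11755714e-01 -9.39309760e-01 -3.24357572e-01  6.47221315e+01]
 [-7.06971249e-04  3.26477320e-01 -9.45204771e-01  2.56547182e+02]
 [ 0.00000000e+00  0.00000000e+00  0.00000000e+00  1.00000000e+00]]
```

Run:
```python
import cv2
I=cv2.imread('pics/w3.png'); a=cv2.imread('pics/w2.png')
cv2.imwrite('pics/c.png',cv2.hconcat([cv2.resize(I[190:340,210:340],(390,450),interpolation=cv2.INTER_NEAREST),cv2.resize(a[160:310,210:340],(390,450),interpolation=cv2.INTER_NEAREST)]))
```

```text
(no output)
```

View pics/c.png

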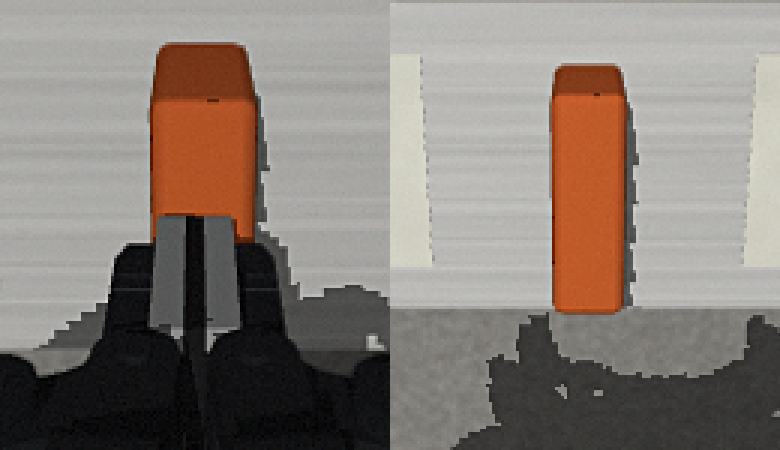

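Run:
```python
from h import *
p=cam('scene'); I=p['pixels']; u,v=proj(p,[532,-20,90]).astype(int); print(u,v,[ (proj(p,[532,-20,z])-[u-60,v-75])*5 for z in (74,91,112)])
cv2.imwrite('pics/s1.png',cv2.resize(I[v-75:v+45,u-60:u+60],(600,600),interpolation=cv2.INTER_CUBIC))
```

```text
292 188 [array([301.2198149 , 403.23578879]), array([301.77563047, 377.00894437]), array([302.47511524, 343.85404088])]
```

View pics/s1.png

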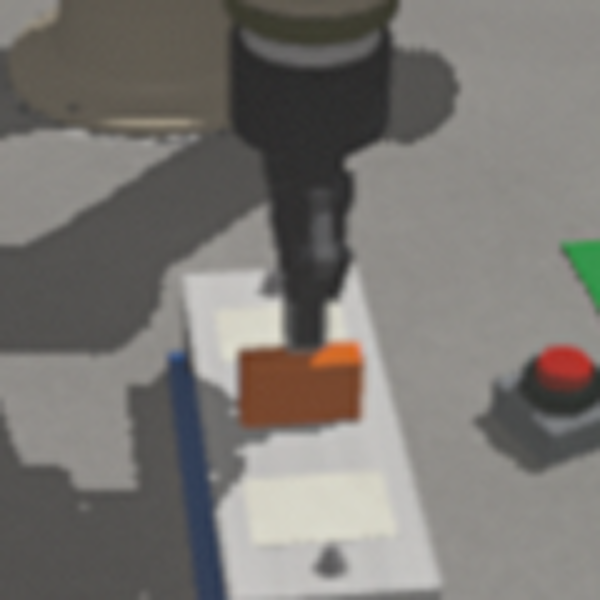

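>>> {"name": "drive_tool", "arguments": {
  "commands": "0 0 0 0 0 0 60;0 0 0 0 0 0 60;0 0 0 0 0 0 60;0 0 0 0 0 0 60;0 0 0 0 0 0 60;0 0 0 0 0 0 60;0 0 -0.05 0 0 0 60;0 0 -0.05 0 0 0 60;0 0 -0.05 0 0 0 60;0 0 -0.05 0 0 0 60;0 0 -0.04 0 0 0 60;0 0 -0.04 0 0 0 60;0 0 0 0 0 0 45;0 0 0 0 0 0 35;0 0 0 0 0 0 28;0 0 0 0 0 0 10;0 0 0 0 0 0 0;0 0 0 0 0 0 0;0 0 0 0 0 0 0",
  "force": 30
}}

```text
time_s: 6.75
eef_pos: [532.7, -20.6, 63.8]
ee_rot: [0.001, 0.745, 0.667, 0.0]
force: [2.8, -0.1, 3.2]
grip_width: 0.228
grip_force: 30.6
```

>>> {"name": "drive_tool", "arguments": {
  "commands": "0 0 0.01 0 0 0 0;0 0 0.02 0 0 0 0;0 0 0.03 0 0 0 0;0 0 0.04 0 0 0 0;0 0 0.04 0 0 0 0;0 0 0.04 0 0 0 0;0 0 0.04 0 0 0 0;0 0 0.04 0 0 0 0;0 0 0.04 0 0 0 0;0 0 0.04 0 0 0 0;0 0 0.05 0 0 0 0;0 0 0.06 0 0 0 0;0 0 0.07 0 0 0 0;0 0 0.08 0 0 0 0;0 0 0.08 0 0 0 0;0 0 0.08 0 0 0 0;0 0 0 0 0 0 0;0 0 0 0 0 0 0"
}}

```text
time_s: 8.25
eef_pos: [532.4, -20.5, 139.8]
ee_rot: [0.0, 0.745, 0.667, 0.0]
force: [0.4, -0.2, -4.5]
grip_width: 0.226
grip_force: 30.2
```

Run:
```python
from h import *
show(); p=cam('wrist'); save(p,'w4')
t=cam('top'); h2=cv2.cvtColor(t['pixels'],cv2.COLOR_BGR2HSV)
print('mat top',corners(t,cv2.inRange(h2,(50,120,40),(75,255,255)),2,(100,150,220,340)))
```

```text
tcp [532.4 -20.5 139.8] psi 83.64 z [ 0.001 -0.    -1.   ] F [ 0.4 -0.2 -4.5] w 0.226 gf 30.2 t 8.25 j6 -0.15
mat top ((491.3120422363281, 297.0794982910156), (189.49851989746094, 358.6247863769531), 88.21527862548828)
```

View pics/w4.png

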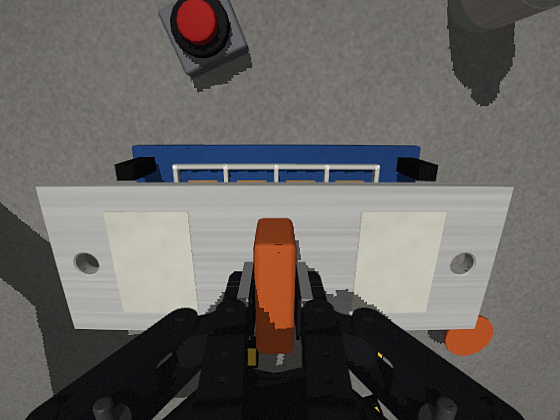

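>>> {"name": "drive_tool", "arguments": {
  "commands": "-0.01 0.08 0 0 0 0 0;-0.02 0.16 0 0 0 0 0;-0.035 0.25 0 0 0 0 0;-0.04 0.3 0 0 0 0 0;-0.04 0.3 0 0 0 0 0;-0.04 0.3 0 0 0 0 0;-0.04 0.3 0 0 0 0 0;-0.04 0.3 0 0 0 0 0;-0.04 0.3 0 0 0 0 0;-0.04 0.3 0 0 0 0 0;-0.035 0.26 0 0 0 0 0;-0.03 0.2 0 0 0 0 0;-0.02 0.12 0 0 0 0 0;0 0 -0.1 0 0 0 0;0 0 -0.18 0 0 0 0;0 0 -0.2 0 0 0 0;0 0 -0.2 0 0 0 0;0 0 -0.2 0 0 0 0;0 0 -0.14 0 0 0 0;0 0 -0.08 0 0 0 0"
}}

```text
time_s: 10.02
eef_pos: [488.3, 295.2, 26.9]
ee_rot: [-0.001, 0.746, 0.666, -0.002]
force: [-0.5, -0.1, -3.1]
grip_width: 0.227
grip_force: 30.1
```

>>> {"name": "drive_tool", "arguments": {
  "commands": "0 0 0 0 0 0 0;0 0 -0.05 0 0 0 0;0 0 -0.05 0 0 0 0;0 0 -0.04 0 0 0 0;0 0 -0.03 0 0 0 0;0 0 0 0 0 0 0;0 0 0 0 0 0 0"
}}

```text
time_s: 10.6
eef_pos: [489.3, 296.6, 12.4]
ee_rot: [0.0, 0.745, 0.667, 0.0]
force: [0.0, -0.2, -4.1]
grip_width: 0.225
grip_force: 30.1
```

>>> {"name": "drive_tool", "arguments": {
  "commands": "0 0 -0.02 0 0 0 0;0 0 -0.02 0 0 0 0;0 0 -0.015 0 0 0 0;0 0 -0.01 0 0 0 0;0 0 0 0 0 0 0;0 0 0 0 0 0 0"
}}

```text
time_s: 11.1
eef_pos: [489.3, 296.6, 5.9]
ee_rot: [0.0, 0.745, 0.667, 0.0]
force: [-0.9, -0.7, -4.3]
grip_width: 0.225
grip_force: 30.2
```

>>> {"name": "drive_tool", "arguments": {
  "commands": "0 0 -0.01 0 0 0 0;0 0 -0.01 0 0 0 0;0 0 0 0 0 0 0;0 0 0 0 0 0 0"
}}

```text
time_s: 11.43
eef_pos: [489.4, 296.6, 5.8]
ee_rot: [0.0, 0.745, 0.667, 0.0]
force: [-8.1, -4.3, 15.8]
grip_width: 0.225
grip_force: 32.9
```

>>> {"name": "drive_tool", "arguments": {
  "commands": "0 0 0.01 0 0 0 0;0 0 0 0 0 0 30;0 0 0 0 0 0 40;0 0 0 0 0 0 50;0 0 0 0 0 0 60;0 0 0 0 0 0 60;0 0 0 0 0 0 60;0 0 0.05 0 0 0 60;0 0 0.1 0 0 0 60;0 0 0.2 0 0 0 60;0 0 0.3 0 0 0 60;0 0 0.3 0 0 0 60;0 0 0.3 0 0 0 60;0 0 0.3 0 0 0 60;0 0 0.3 0 0 0 60;0 -0.1 0.3 0 0 0 60;0 -0.2 0.3 0 0 0 60;0 -0.3 0.2 0 0 0 60;0 -0.3 0.2 0 0 0 60;0 -0.3 0.1 0 0 0 60",
  "force": 30
}}

```text
time_s: 13.1
eef_pos: [489.2, 175.5, 303.5]
ee_rot: [0.001, 0.745, 0.667, 0.002]
force: [1.3, -0.2, 0.6]
grip_width: 0.602
grip_force: 0.0
```

>>> {"name": "drive_tool", "arguments": {
  "commands": "0.05 -0.3 0 0 0 0 70;0.05 -0.3 0 0 0 0 70;0.05 -0.3 0 0 0 0 70;0.05 -0.3 0 0 0 0 70;0.05 -0.3 0 0 0 0 70;0.05 -0.3 0 0 0 0 70;0.05 -0.3 0 0 0 0 70;0.05 -0.3 0 0 0 0 70;0.05 -0.3 0 0 0 0 70;0.05 -0.3 0 0 0 0 70;0 -0.3 0 0 0 0 70;0 -0.2 0 0 0 0 70;0 -0.1 0 0 0 0 70;0 0 0 0 0 0 70;0 0 0 0 0 0 70"
}}

```text
time_s: 14.35
eef_pos: [539.2, -182.8, 300.4]
ee_rot: [0.0, 0.745, 0.667, 0.0]
force: [0.1, 0.4, 0.7]
grip_width: 0.699
grip_force: 0.0
```

```bash
cat >> h.py <<'E'
def mods(p):
    """modules: detector, then yellow end patches (housing top, z=16) joined by distance"""
    out=[]
    for d in boxes_of(p,'module0'):
        if d['confidence']>.2: out.append((np.round(d['position']).tolist(),round(d['confidence'],2),at(p,d['position'],20)[:2].round(0).tolist()))
    return out
def patches(p,z=16):
    hsv=cv2.cvtColor(p['pixels'],cv2.COLOR_BGR2HSV); m=cv2.inRange(hsv,(20,120,60),(35,255,255))
    n,l,st,c=cv2.connectedComponentsWithStats(m)
    return [(c[i].round(1).tolist(),int(st[i,4]),at(p,c[i],z)[:2].round(1).tolist()) for i in range(1,n) if st[i,4]>15]
E
python3 - <<'E'
from h import *
show(); p=cam('wrist'); save(p,'w5')
for m in mods(p): print(m)
for m in patches(p): print(m)
t=cam('top'); I=t['pixels']; b=((I.min(2)>140)*255).astype(np.uint8); b=cv2.morphologyEx(b,cv2.MORPH_OPEN,np.ones((3,3)))
print('lid on mat',corners(t,b,12,(120,180,195,315)))
E
```

```text
tcp [ 539.2 -182.8  300.4] psi 83.63 z [ 0.  0. -1.] F [0.1 0.4 0.7] w 0.699 gf 0.0 t 14.35 j6 -0.42
([326.0, 262.0], 0.81, [608.0, -342.0])
([243.0, 271.0], 0.69, [465.0, -344.0])
([224.0, 197.0], 0.65, [455.0, -209.0])
([326.0, 191.0], 0.65, [616.0, -217.0])
([257.0, 58.0], 0.45, [532.0, -18.0])
([310.4, 190.8], 153, [591.5, -214.9])
([342.3, 196.0], 153, [641.7, -229.0])
([207.6, 199.5], 144, [426.7, -210.7])
([240.4, 200.4], 147, [478.8, -218.1])
([343.2, 260.2], 120, [639.2, -344.0])
([226.7, 265.6], 104, [437.4, -331.8])
([314.9, 271.1], 108, [589.1, -359.7])
([255.1, 274.0], 105, [484.4, -353.7])
lid on mat ((418.0455627441406, 301.0190734863281), (99.56013488769531, 129.24819946289062), 84.27085876464844)
```

View pics/w5.png

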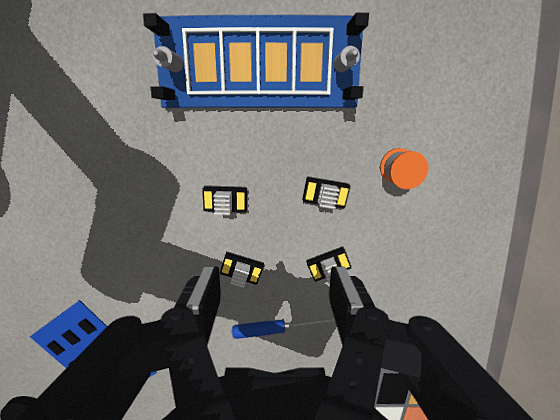

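Run:
```python
from h import *
p=cam('wrist'); I=p['pixels']; hsv=cv2.cvtColor(I,cv2.COLOR_BGR2HSV)
w=cv2.inRange(hsv,(0,0,190),(180,60,255)); print('ribs',corners(p,w,20,(175,20,340,105)))
print('base',corners(p,cv2.inRange(hsv,(100,120,50),(125,255,255)),12,(140,5,380,115)))
```

```text
ribs ((532.2887573242188, -21.31304168701172), (84.12215423583984, 204.06869506835938), 83.56643676757812)
base ((532.4375610351562, -21.62067413330078), (118.86861419677734, 288.22210693359375), 83.44041442871094)
```

>>> {"name": "drive_tool", "arguments": {
  "commands": "0.0774 -0.039 -0.2 0 0 -0.0207 70;0.0774 -0.039 -0.2 0 0 -0.0207 70;0.0774 -0.039 -0.2 0 0 -0.0207 70;0.0774 -0.039 -0.2 0 0 -0.0207 70;0.0774 -0.039 -0.2 0 0 -0.0207 70;0.0774 -0.039 -0.2 0 0 -0.0207 70;0.0774 -0.039 -0.2 0 0 -0.0207 70;0.0774 -0.039 -0.2 0 0 -0.0207 70;0.0774 -0.039 -0.2 0 0 -0.0207 70;0.0774 -0.039 -0.2 0 0 -0.0207 70;0 0 0 0 0 0 70;0 0 0 0 0 0 70;0 0 0 0 0 0 70"
}}

```text
time_s: 15.63
eef_pos: [617.0, -222.1, 101.4]
ee_rot: [0.001, 0.797, 0.605, 0.0]
force: [0.5, 0.2, -0.0]
grip_width: 0.699
grip_force: 0.0
```

Run:
```python
from h import *
show(); p=cam('wrist'); save(p,'w6')
for m in mods(p): print(m)
for m in patches(p): print(m)
```

```text
tcp [ 617.  -222.1  101.4] psi 74.39 z [ 0.001 -0.001 -1.   ] F [ 0.5  0.2 -0. ] w 0.699 gf 0.0 t 15.63 j6 -0.25
([111.0, 250.0], 0.92, [458.0, -212.0])
([273.0, 212.0], 0.75, [616.0, -217.0])
([306.0, 326.0], 0.63, [614.0, -346.0])
([163.0, 376.0], 0.58, [442.0, -371.0])
([247.0, 215.5], 411, [591.5, -214.9])
([304.3, 215.3], 410, [641.8, -228.9])
([135.5, 248.8], 377, [478.4, -218.2])
([80.0, 244.8], 68, [427.1, -199.7])
([327.4, 316.7], 253, [638.6, -344.0])
([285.0, 338.3], 222, [588.9, -359.0])
```

View pics/w6.png

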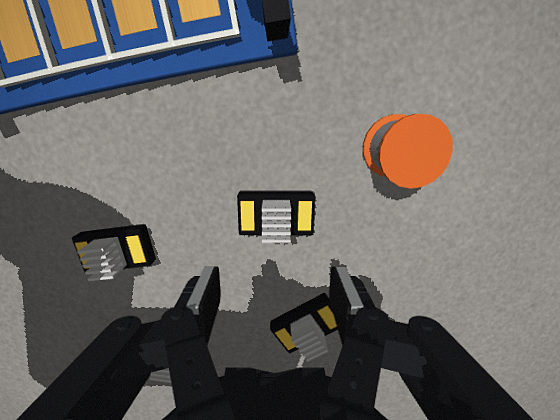

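>>> {"name": "drive_tool", "arguments": {
  "commands": "0 0 -0.15 0 0 0 60;0 0 -0.2 0 0 0 55;0 0 -0.2 0 0 0 55;0 0 -0.2 0 0 0 55;0 0 -0.12 0 0 0 55;0 0 -0.07 0 0 0 55;0 0 -0.05 0 0 0 55;0 0 0 0 0 0 45;0 0 0 0 0 0 35;0 0 0 0 0 0 28;0 0 0 0 0 0 20;0 0 0 0 0 0 10;0 0 0 0 0 0 10;0 0 0 0 0 0 10;0 0 0 0 0 0 10",
  "force": 28
}}

```text
time_s: 16.98
eef_pos: [617.4, -222.9, 2.2]
ee_rot: [0.001, 0.797, 0.604, 0.0]
force: [0.6, 0.2, 6.0]
grip_width: 0.273
grip_force: 29.4
```

>>> {"name": "drive_tool", "arguments": {
  "commands": "0 0 0.05 0 0 0 10;0 0 0.15 0 0 0 10;0 0 0.25 0 0 0 10;0 0 0.3 0 0 0 10;0 0 0.25 0 0 0 10;-0.0076 0.138 0.15 0 0 -0.1283 10;-0.0076 0.138 0.03 0 0 -0.1283 10;-0.0076 0.138 0 0 0 -0.1283 10;-0.0076 0.138 0 0 0 -0.1283 10;-0.0076 0.138 0 0 0 -0.1283 10;-0.0076 0.138 0 0 0 -0.1283 10;-0.0076 0.138 0 0 0 -0.1283 10;-0.0076 0.138 0 0 0 -0.1283 10;-0.0076 0.138 0 0 0 -0.1283 10;-0.0076 0.138 0 0 0 -0.1283 10;-0.0076 0.138 0 0 0 -0.1283 10;-0.0076 0.138 0 0 0 -0.1283 10;-0.0076 0.138 0 0 0 -0.1283 10;-0.0076 0.138 0 0 0 -0.1283 10;0 0 0 0 0 0 10"
}}

```text
time_s: 18.65
eef_pos: [605.6, -27.1, 119.0]
ee_rot: [-0.0, 0.998, -0.058, -0.0]
force: [0.6, 0.2, -1.0]
grip_width: 0.277
grip_force: 28.5
```

>>> {"name": "drive_tool", "arguments": {
  "commands": "0 0 0 0 0 0 10;0 0 0 0 0 0 10;0 0 0 0 0 0 10"
}}

```text
time_s: 18.9
eef_pos: [606.0, -30.1, 118.9]
ee_rot: [0.0, 0.998, -0.056, -0.0]
force: [-0.7, -0.3, -1.9]
grip_width: 0.274
grip_force: 28.5
```

Run:
```python
from h import *
show(); p=cam('wrist'); save(p,'w7'); z=sense()['eef_pos'][2]
for m in patches(p,z-2+16): print(m)
```

```text
tcp [606.  -30.1 118.9] psi -6.45 z [-0. -0. -1.] F [-0.7 -0.3 -1.9] w 0.274 gf 28.5 t 18.9 j6 1.44
([274.0, 202.1], 575, [645.1, -32.8])
([284.2, 216.9], 129, [636.0, -37.5])
([255.6, 217.6], 22, [637.4, -21.8])
([320.6, 261.6], 568, [606.2, -55.7])
([228.3, 261.7], 581, [612.2, -2.3])
([457.8, 298.5], 250, [570.0, -139.9])
([547.6, 316.6], 213, [546.6, -204.1])
([282.8, 327.4], 73, [561.9, -29.0])
([292.8, 322.2], 22, [565.2, -35.7])
([439.6, 336.7], 86, [541.2, -130.9])
```

View pics/w7.png

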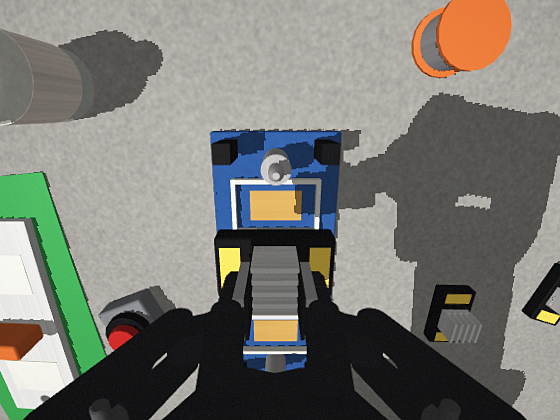

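Run:
```python
from h import *
p=cam('wrist'); c=np.array([606.,-30.1]); a=np.radians(-6.45); ex=np.array([np.cos(a),np.sin(a)]); ey=np.array([-ex[1],ex[0]])
for z in(131,133,136): print(z,[proj(p,[*(c+20*ex+y*ey),z]).round(1).tolist() for y in(-35,0,35)])
I=cv2.cvtColor(p['pixels'],cv2.COLOR_BGR2GRAY)
for u in (222,240,310,328): print(u,I[222:246,u].tolist())
print(I[240,205:222].tolist(),I[240,326:344].tolist())
```

```text
131 [[338.5, 233.5], [276.9, 233.6], [215.4, 233.7]]
133 [[339.2, 234.8], [277.0, 235.0], [214.7, 235.0]]
136 [[340.3, 236.9], [277.0, 237.1], [213.7, 237.1]]
222 [94, 92, 95, 94, 97, 97, 103, 44, 1, 12, 10, 15, 7, 13, 16, 13, 16, 26, 28, 31, 35, 31, 26, 30]
240 [45, 41, 44, 48, 37, 70, 126, 59, 5, 6, 13, 10, 14, 15, 12, 21, 20, 24, 28, 28, 33, 31, 32, 32]
310 [95, 97, 99, 97, 101, 84, 92, 39, 5, 5, 12, 12, 9, 9, 15, 12, 16, 11, 18, 18, 16, 13, 15, 18]
328 [93, 95, 99, 97, 96, 106, 84, 35, 11, 4, 17, 15, 7, 15, 16, 17, 21, 14, 16, 17, 15, 14, 16, 18]
[189, 186, 182, 179, 174, 174, 183, 190, 214, 29, 15, 25, 33, 31, 31, 27, 27] [14, 16, 16, 15, 16, 15, 13, 15, 2, 25, 123, 197, 188, 186, 183, 179, 179, 179]
```

Run:
```python
from h import *
p=cam('wrist'); c=np.array([532.3,-21.4]); a=np.radians(-6.43); ex=np.array([np.cos(a),np.sin(a)]); ey=np.array([-ex[1],ex[0]])
f=lambda x,y,z:proj(p,[*(c+x*ex+y*ey),z]).round(1).tolist()
print('rib far',f(102,42,20),f(102,-42,20),f(98,0,20),'base far',f(145,60,12),f(145,-60,12),f(145,0,12))
I=p['pixels']; g=cv2.cvtColor(I,cv2.COLOR_BGR2GRAY)
print('v@250',[(v,int(g[v,250])) for v in range(174,192)]); print('base v',[(v,I[v,240].tolist()) for v in range(124,138,2)])
print('u@205',[(u,int(g[205,u])) for u in list(range(228,242))+list(range(312,326))])
```

```text
rib far [230.0, 179.8] [321.3, 179.6] [275.7, 183.9] base far [209.1, 131.1] [342.1, 130.9] [275.6, 130.8]
v@250 [(174, 93), (175, 94), (176, 97), (177, 50), (178, 92), (179, 136), (180, 246), (181, 249), (182, 246), (183, 254), (184, 176), (185, 77), (186, 91), (187, 91), (188, 90), (189, 86), (190, 131), (191, 195)]
base v [(124, [170, 179, 181]), (126, [170, 177, 178]), (128, [174, 181, 183]), (130, [57, 59, 60]), (132, [162, 90, 47]), (134, [122, 66, 36]), (136, [72, 42, 24])]
u@205 [(228, 93), (229, 88), (230, 82), (231, 152), (232, 254), (233, 246), (234, 248), (235, 255), (236, 90), (237, 30), (238, 44), (239, 45), (240, 40), (241, 43), (312, 50), (313, 42), (314, 51), (315, 114), (316, 132), (317, 134), (318, 135), (319, 139), (320, 84), (321, 40), (322, 46), (323, 47), (324, 48), (325, 48)]
```

Run:
```python
from h import *
p=cam('wrist'); 
q=dict(p); q['pixels']=cv2.imread('pics/w6.png'); T=np.eye(4); T[:3,:3]=R.from_euler('zyx',[74.39,0,180],degrees=True).as_matrix(); T[:3,3]=[617,-222.1,101.4]
print(T[:3,:3].round(2).tolist()); q['T']=T@np.array(p['tool_from_camera'])
def loc(p,tcp,psi,z,cent):
    m=cv2.inRange(cv2.cvtColor(p['pixels'],cv2.COLOR_BGR2HSV),(20,120,60),(35,255,255)); n,l,st,c=cv2.connectedComponentsWithStats(m)
    a=np.radians(psi); t=np.array([[np.cos(a),np.sin(a)],[np.sin(a),-np.cos(a)]])
    for i in range(1,n):
        if np.hypot(*(c[i]-cent))<60 and st[i,4]>300:
            x,y,w,h=st[i,:4]; print(c[i].round(), (x,y,w,h),'tool x,y of corners',[ (t@(at(p,k,z)[:2]-tcp)).round(1).tolist() for k in((x,y),(x+w,y),(x,y+h),(x+w,y+h))])
loc(q,[617,-222.1],74.39,16,(275,215)); print()
for z in (129,133): loc(p,[606,-30.1],-6.45,z,(275,262))
```

```text
[[0.27, -0.96, 0.0], [-0.96, -0.27, -0.0], [0.0, 0.0, -1.0]]
[247. 215.] (np.int32(240), np.int32(201), np.int32(15), np.int32(30)) tool x,y of corners [[7.0, 33.4], [0.1, 21.9], [32.3, 19.4], [25.1, 7.5]]
[304. 215.] (np.int32(297), np.int32(201), np.int32(15), np.int32(30)) tool x,y of corners [[-19.3, -10.2], [-26.3, -21.7], [5.0, -25.8], [-2.2, -37.7]]

[275. 205.] (np.int32(250), np.int32(192), np.int32(51), np.int32(28)) tool x,y of corners [[43.8, -15.0], [43.7, 13.0], [27.5, -15.4], [27.4, 13.4]]
[321. 262.] (np.int32(309), np.int32(247), np.int32(22), np.int32(41)) tool x,y of corners [[10.7, 18.6], [10.6, 31.5], [-17.2, 19.7], [-17.3, 33.3]]
[228. 262.] (np.int32(218), np.int32(248), np.int32(23), np.int32(41)) tool x,y of corners [[10.1, -34.8], [10.1, -21.2], [-17.9, -36.7], [-17.8, -22.4]]
[275. 205.] (np.int32(250), np.int32(192), np.int32(51), np.int32(28)) tool x,y of corners [[44.8, -14.6], [44.7, 12.6], [28.9, -15.1], [28.9, 13.0]]
[321. 262.] (np.int32(309), np.int32(247), np.int32(22), np.int32(41)) tool x,y of corners [[12.5, 18.1], [12.5, 30.6], [-14.6, 19.1], [-14.7, 32.4]]
[228. 262.] (np.int32(218), np.int32(248), np.int32(23), np.int32(41)) tool x,y of corners [[12.0, -33.9], [12.0, -20.7], [-15.3, -35.8], [-15.2, -21.9]]
```

>>> {"name": "drive_tool", "arguments": {
  "commands": "0.025 -0.005 0 0 0 0 10;0 0 -0.15 0 0 0 10;0 0 -0.25 0 0 0 10;0 0 -0.25 0 0 0 10;0 0 -0.15 0 0 0 10;0 0 -0.07 0 0 0 10;0 0 -0.05 0 0 0 10;0 0 -0.03 0 0 0 10;0 0 -0.03 0 0 0 10;0 0 -0.025 0 0 0 10;0 0 0 0 0 0 10;0 0 0 0 0 0 10"
}}

```text
time_s: 20.1
eef_pos: [608.7, -29.8, 18.8]
ee_rot: [0.0, 0.998, -0.057, 0.0]
force: [0.3, -0.3, -0.3]
grip_width: 0.276
grip_force: 28.5
```

>>> {"name": "drive_tool", "arguments": {
  "commands": "0 0 -0.015 0 0 0 10;0 0 -0.015 0 0 0 10;0 0 -0.015 0 0 0 10;0 0 0 0 0 0 10;0 0 0 0 0 0 10"
}}

```text
time_s: 20.52
eef_pos: [608.7, -29.7, 14.2]
ee_rot: [0.0, 0.998, -0.057, 0.0]
force: [-0.4, 0.8, 3.7]
grip_width: 0.275
grip_force: 29.0
```

>>> {"name": "drive_tool", "arguments": {
  "commands": "0 0 0.01 0 0 0 35;0 0 0 0 0 0 45;0 0 0 0 0 0 55;0 0 0 0 0 0 55;0 0 0.08 0 0 0 55;0 0 0.2 0 0 0 55;0 0 0.3 0 0 0 55;0 0 0.3 0 0 0 55;0 0 0.3 0 0 0 55;0.005 -0.293 0.1 0 0 -0.1336 55;0.005 -0.293 0.1 0 0 -0.1336 55;0.005 -0.293 0.1 0 0 -0.1336 55;0.005 -0.293 0.1 0 0 -0.1336 55;0.005 -0.293 0.1 0 0 -0.1336 55;0.005 -0.293 0.1 0 0 -0.1336 55;0.005 -0.293 0.1 0 0 -0.1336 55;0.005 -0.293 0.1 0 0 -0.1336 55;0.005 -0.293 0.1 0 0 -0.1336 55;0.005 -0.293 0.1 0 0 -0.1336 55;0.005 -0.293 0.1 0 0 -0.1336 55"
}}

```text
time_s: 22.18
eef_pos: [613.6, -353.3, 244.2]
ee_rot: [-0.0, 0.804, -0.594, 0.0]
force: [0.7, 0.4, -0.1]
grip_width: 0.554
grip_force: 0.0
```

>>> {"name": "drive_tool", "arguments": {
  "commands": "0 0 0 0 0 0 55;0 0 0 0 0 0 55;0 0 0 0 0 0 55"
}}

```text
time_s: 22.43
eef_pos: [613.9, -351.5, 242.8]
ee_rot: [-0.0, 0.806, -0.592, -0.0]
force: [-0.6, -0.1, -0.4]
grip_width: 0.546
grip_force: 0.0
```

Run:
```python
from h import *
show(); p=cam('wrist'); save(p,'w8')
for m in mods(p): print(m)
for m in patches(p): print(m)
```

```text
tcp [ 613.9 -351.5  242.8] psi -72.58 z [-0.     0.001 -1.   ] F [-0.6 -0.1 -0.4] w 0.546 gf 0.0 t 22.43 j6 2.15
([375.0, 216.0], 0.71, [462.0, -347.0])
([272.0, 177.0], 0.66, [617.0, -355.0])
([358.0, 288.0], 0.65, [438.0, -229.0])
([224.0, 356.0], 0.63, [605.0, -36.0])
([265.0, 356.0], 0.59, [538.0, -56.0])
([254.5, 179.1], 209, [639.6, -344.9])
([292.5, 179.5], 211, [589.9, -359.8])
([362.1, 205.4], 201, [484.3, -354.2])
([386.3, 229.0], 108, [436.2, -331.7])
([362.0, 295.9], 61, [425.0, -215.7])
([227.5, 351.8], 106, [601.1, -42.2])
```

View pics/w8.png

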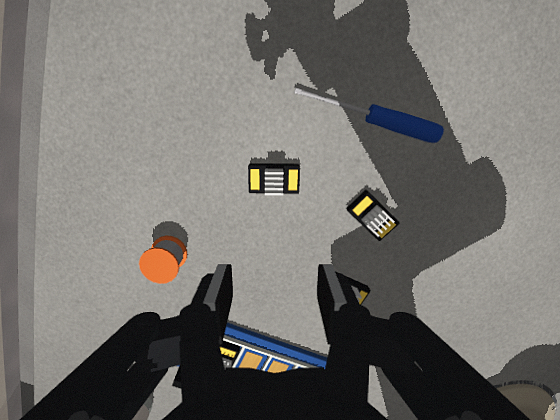

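>>> {"name": "drive_tool", "arguments": {
  "commands": "0.0085 -0.0085 -0.2 0 0 -0.0157 55;0 0 -0.35 0 0 0 55;0 0 -0.35 0 0 0 55;0 0 -0.35 0 0 0 55;0 0 -0.35 0 0 0 55;0 0 -0.3 0 0 0 55;0 0 -0.2 0 0 0 55;0 0 -0.15 0 0 0 55;0 0 -0.1 0 0 0 55;0 0 -0.05 0 0 0 55;0 0 0 0 0 0 55;0 0 0 0 0 0 45;0 0 0 0 0 0 35;0 0 0 0 0 0 28;0 0 0 0 0 0 20;0 0 0 0 0 0 10;0 0 0 0 0 0 10;0 0 0 0 0 0 10;0 0 0 0 0 0 10",
  "force": 28
}}

```text
time_s: 24.12
eef_pos: [615.5, -353.3, 4.3]
ee_rot: [-0.0, 0.802, -0.597, 0.001]
force: [-0.7, 0.6, 6.3]
grip_width: 0.273
grip_force: 29.3
```

>>> {"name": "drive_tool", "arguments": {
  "commands": "0 0 0.05 0 0 0 10;0 0 0.15 0 0 0 10;0 0 0.25 0 0 0 10;0 0 0.3 0 0 0 10;0 0 0.3 0 0 0 10;-0.0449 0.2532 0.1 0 0 0.1144 10;-0.0449 0.2532 0 0 0 0.1144 10;-0.0449 0.2532 0 0 0 0.1144 10;-0.0449 0.2532 0 0 0 0.1144 10;-0.0449 0.2532 0 0 0 0.1144 10;-0.0449 0.2532 0 0 0 0.1144 10;-0.0449 0.2532 0 0 0 0.1144 10;-0.0449 0.2532 0 0 0 0.1144 10;-0.0449 0.2532 0 0 0 0.1144 10;-0.0449 0.2532 0 0 0 0.1144 10;-0.0449 0.2532 0 0 0 0.1144 10;-0.0449 0.2532 0 0 0 0.1144 10;-0.0449 0.2532 0 0 0 0.1144 10;0 0 0 0 0 0 10;0 0 0 0 0 0 10"
}}

```text
time_s: 25.78
eef_pos: [556.3, -22.9, 118.1]
ee_rot: [0.0, 0.998, -0.055, -0.0]
force: [0.2, 0.0, -1.4]
grip_width: 0.276
grip_force: 28.5
```

>>> {"name": "drive_tool", "arguments": {
  "commands": "0 0 0 0 0 0 10;0 0 0 0 0 0 10"
}}

```text
time_s: 25.95
eef_pos: [556.6, -24.7, 117.9]
ee_rot: [0.0, 0.998, -0.057, -0.0]
force: [-0.2, -0.7, -0.0]
grip_width: 0.275
grip_force: 28.5
```

```bash
cat >> h.py <<'E'
def held(g,tcpz_ref=None):
    """big yellow patches of held module in tool x,y (mm) ; g = tcp z when gripped on bench"""
    show(); p=cam('wrist'); s=sense(); z=s['eef_pos'][2]-g+16; m=q2m(s['ee_rot']); tcp=np.array(s['eef_pos'])[:2]
    k=cv2.inRange(cv2.cvtColor(p['pixels'],cv2.COLOR_BGR2HSV),(20,120,60),(35,255,255)); n,l,st,c=cv2.connectedComponentsWithStats(k)
    for i in range(1,n):
        x,y,w,h=st[i,:4]
        if st[i,4]>300: print((int(x),int(y),int(w),int(h)),'toolxy',[(m[:2,:2].T@(at(p,q,z)[:2]-tcp)).round(1).tolist() for q in((x,y),(x+w,y),(x,y+h),(x+w,y+h))])
    return p
E
python3 - <<'E'
from h import *
p=held(3); save(p,'w9')
E
```

```text
tcp [556.6 -24.7 117.9] psi -6.53 z [-0. -0. -1.] F [-0.2 -0.7 -0. ] w 0.275 gf 28.5 t 25.95 j6 1.43
(236, 139, 16, 35) toolxy [[72.3, -20.9], [72.3, -12.8], [54.3, -21.7], [54.3, -13.2]]
(296, 139, 16, 35) toolxy [[72.2, 9.6], [72.2, 17.7], [54.3, 10.0], [54.3, 18.4]]
(250, 192, 51, 29) toolxy [[44.5, -14.5], [44.5, 12.9], [27.9, -15.0], [27.9, 13.4]]
(219, 244, 22, 42) toolxy [[13.9, -33.2], [13.9, -20.6], [-13.9, -35.0], [-13.9, -21.7]]
(309, 244, 22, 43) toolxy [[13.9, 18.3], [13.9, 31.0], [-14.6, 19.5], [-14.7, 32.9]]
```

>>> {"name": "drive_tool", "arguments": {
  "commands": "0.008 -0.003 0 0 0 0 10;0 0 -0.15 0 0 0 10;0 0 -0.25 0 0 0 10;0 0 -0.25 0 0 0 10;0 0 -0.15 0 0 0 10;0 0 -0.07 0 0 0 10;0 0 -0.04 0 0 0 10;0 0 -0.03 0 0 0 10;0 0 -0.02 0 0 0 10;0 0 -0.02 0 0 0 10;0 0 0 0 0 0 10;0 0 0 0 0 0 10"
}}

```text
time_s: 27.0
eef_pos: [557.5, -24.1, 20.4]
ee_rot: [0.0, 0.998, -0.056, 0.0]
force: [-0.4, -0.1, -1.8]
grip_width: 0.271
grip_force: 28.4
```

>>> {"name": "drive_tool", "arguments": {
  "commands": "0 0 -0.015 0 0 0 10;0 0 -0.01 0 0 0 10;0 0 -0.01 0 0 0 10;0 0 0 0 0 0 10;0 0 0 0 0 0 10"
}}

```text
time_s: 27.42
eef_pos: [557.3, -24.1, 16.4]
ee_rot: [0.0, 0.998, -0.056, 0.0]
force: [-0.3, -0.5, -0.3]
grip_width: 0.274
grip_force: 28.5
```

>>> {"name": "drive_tool", "arguments": {
  "commands": "0 0 -0.01 0 0 0 10;0 0 -0.01 0 0 0 10;0 0 0 0 0 0 10;0 0 0 0 0 0 10"
}}

```text
time_s: 27.75
eef_pos: [557.4, -24.1, 16.2]
ee_rot: [0.0, 0.998, -0.056, 0.0]
force: [-8.6, 0.8, 16.8]
grip_width: 0.275
grip_force: 30.8
```

>>> {"name": "drive_tool", "arguments": {
  "commands": "0 0 0.015 0 0 0 35;0 0 0 0 0 0 45;0 0 0 0 0 0 55;0 0 0 0 0 0 55;0 0 0.1 0 0 0 55;0 0 0.3 0 0 0 55;0 0 0.3 0 0 0 55;0 0 0.3 0 0 0 55;-0.0804 -0.2656 0.1 0 0 0.1324 55;-0.0804 -0.2656 0.1 0 0 0.1324 55;-0.0804 -0.2656 0.1 0 0 0.1324 55;-0.0804 -0.2656 0.1 0 0 0.1324 55;-0.0804 -0.2656 0.1 0 0 0.1324 55;-0.0804 -0.2656 0.1 0 0 0.1324 55;-0.0804 -0.2656 0.1 0 0 0.1324 55;-0.0804 -0.2656 0.1 0 0 0.1324 55;-0.0804 -0.2656 0.1 0 0 0.1324 55;-0.0804 -0.2656 0.1 0 0 0.1324 55;-0.0804 -0.2656 0.1 0 0 0.1324 55;-0.0804 -0.2656 0.1 0 0 0.1324 55"
}}

```text
time_s: 29.42
eef_pos: [460.1, -343.9, 237.2]
ee_rot: [0.0, 0.842, 0.54, 0.0]
force: [0.3, -0.3, -0.1]
grip_width: 0.55
grip_force: 0.0
```

>>> {"name": "drive_tool", "arguments": {
  "commands": "0 0 0 0 0 0 55;0 0 0 0 0 0 55;0 0 0 0 0 0 55"
}}

```text
time_s: 29.67
eef_pos: [460.8, -342.1, 235.9]
ee_rot: [-0.0, 0.843, 0.537, 0.0]
force: [-0.3, 0.5, 0.8]
grip_width: 0.548
grip_force: 0.0
```

Run:
```python
from h import *
show(); p=cam('wrist'); save(p,'w10')
for m in mods(p): print(m)
for m in patches(p): print(m)
t=cam('top')
for m in mods(t): print('top',m)
```

```text
tcp [ 460.8 -342.1  235.9] psi 65.0 z [-0.     0.001 -1.   ] F [-0.3  0.5  0.8] w 0.548 gf 0.0 t 29.67 j6 -0.41
([225.0, 93.0], 0.9, [453.0, -213.0])
([276.0, 182.0], 0.8, [462.0, -339.0])
([246.3, 87.4], 273, [478.5, -218.3])
([206.6, 100.6], 272, [427.1, -210.8])
([256.9, 184.2], 200, [437.1, -332.5])
([295.5, 184.4], 218, [484.1, -354.8])
([386.0, 416.2], 27, [461.1, -839.4])
top ([334.0, 257.0], 0.84, [454.0, -211.0])
top ([383.0, 251.0], 0.78, [466.0, -350.0])
top ([268.0, 218.0], 0.76, [566.0, -26.0])
top ([269.0, 205.0], 0.65, [605.0, -28.0])
```

>>> {"name": "drive_tool", "arguments": {
  "commands": "-0.002 -0.0155 -0.2 0 0 -0.009 55;0 0 -0.35 0 0 0 55;0 0 -0.35 0 0 0 55;0 0 -0.35 0 0 0 55;0 0 -0.35 0 0 0 55;0 0 -0.28 0 0 0 55;0 0 -0.2 0 0 0 55;0 0 -0.13 0 0 0 55;0 0 -0.08 0 0 0 55;0 0 -0.03 0 0 0 55;0 0 0 0 0 0 55;0 0 0 0 0 0 45;0 0 0 0 0 0 35;0 0 0 0 0 0 28;0 0 0 0 0 0 20;0 0 0 0 0 0 10;0 0 0 0 0 0 10;0 0 0 0 0 0 10;0 0 0 0 0 0 10",
  "force": 28
}}

```text
time_s: 31.45
eef_pos: [461.1, -344.8, 4.9]
ee_rot: [0.001, 0.845, 0.535, 0.0]
force: [-0.3, 1.1, 5.8]
grip_width: 0.269
grip_force: 28.8
```

>>> {"name": "drive_tool", "arguments": {
  "commands": "0 0 0.05 0 0 0 10;0 0 0.15 0 0 0 10;0 0 0.25 0 0 0 10;0 0 0.3 0 0 0 10;0 0 0.3 0 0 0 10;0.0357 0.2509 0.1 0 0 -0.1215 10;0.0357 0.2509 0 0 0 -0.1215 10;0.0357 0.2509 0 0 0 -0.1215 10;0.0357 0.2509 0 0 0 -0.1215 10;0.0357 0.2509 0 0 0 -0.1215 10;0.0357 0.2509 0 0 0 -0.1215 10;0.0357 0.2509 0 0 0 -0.1215 10;0.0357 0.2509 0 0 0 -0.1215 10;0.0357 0.2509 0 0 0 -0.1215 10;0.0357 0.2509 0 0 0 -0.1215 10;0.0357 0.2509 0 0 0 -0.1215 10;0.0357 0.2509 0 0 0 -0.1215 10;0.0357 0.2509 0 0 0 -0.1215 10;0 0 0 0 0 0 10;0 0 0 0 0 0 10"
}}

```text
time_s: 33.12
eef_pos: [506.8, -17.2, 118.9]
ee_rot: [0.0, 0.999, -0.055, -0.0]
force: [-0.4, -0.2, -0.9]
grip_width: 0.27
grip_force: 28.0
```

>>> {"name": "drive_tool", "arguments": {
  "commands": "0 0 0 0 0 0 10;0 0 0 0 0 0 10"
}}

```text
time_s: 33.28
eef_pos: [506.9, -18.9, 118.9]
ee_rot: [0.0, 0.998, -0.056, -0.0]
force: [-0.2, -0.1, -1.6]
grip_width: 0.274
grip_force: 28.0
```

Run:
```python
from h import *
p=held(4.5); save(p,'w11')
```

```text
tcp [506.9 -18.9 118.9] psi -6.41 z [-0. -0. -1.] F [-0.2 -0.1 -1.6] w 0.274 gf 28.0 t 33.28 j6 1.41
(234, 76, 17, 37) toolxy [[101.9, -21.0], [101.9, -12.7], [84.8, -21.6], [84.8, -13.1]]
(297, 76, 18, 37) toolxy [[101.9, 9.5], [101.9, 18.2], [84.8, 9.9], [84.8, 18.9]]
(236, 139, 16, 34) toolxy [[72.1, -21.1], [72.1, -12.9], [54.5, -21.9], [54.5, -13.4]]
(297, 139, 15, 35) toolxy [[72.1, 10.2], [72.1, 17.9], [54.0, 10.6], [54.0, 18.6]]
(250, 192, 44, 20) toolxy [[44.1, -14.7], [44.1, 9.2], [32.7, -15.0], [32.7, 9.4]]
(464, 207, 30, 13) toolxy [[35.6, 105.4], [35.7, 123.3], [27.9, 107.1], [27.8, 125.3]]
(219, 244, 22, 42) toolxy [[13.2, -33.5], [13.2, -20.8], [-14.9, -35.4], [-14.9, -21.9]]
(308, 244, 22, 42) toolxy [[13.2, 17.9], [13.2, 30.7], [-14.9, 19.0], [-15.0, 32.5]]
```

>>> {"name": "drive_tool", "arguments": {
  "commands": "0.014 -0.008 0 0 0 0 10;0 0 -0.15 0 0 0 10;0 0 -0.25 0 0 0 10;0 0 -0.25 0 0 0 10;0 0 -0.15 0 0 0 10;0 0 -0.07 0 0 0 10;0 0 -0.04 0 0 0 10;0 0 -0.03 0 0 0 10;0 0 -0.025 0 0 0 10;0 0 -0.02 0 0 0 10;0 0 -0.015 0 0 0 10;0 0 -0.01 0 0 0 10;0 0 0 0 0 0 10;0 0 0 0 0 0 10"
}}

```text
time_s: 34.5
eef_pos: [508.5, -19.0, 18.1]
ee_rot: [0.0, 0.998, -0.056, 0.0]
force: [-0.1, 0.3, -1.2]
grip_width: 0.273
grip_force: 27.9
```

>>> {"name": "drive_tool", "arguments": {
  "commands": "0 0 -0.01 0 0 0 10;0 0 -0.01 0 0 0 10;0 0 0 0 0 0 10;0 0 0 0 0 0 10"
}}

```text
time_s: 34.83
eef_pos: [508.7, -19.0, 16.9]
ee_rot: [0.0, 0.998, -0.056, 0.0]
force: [-3.8, 1.4, 9.7]
grip_width: 0.273
grip_force: 29.4
```

>>> {"name": "drive_tool", "arguments": {
  "commands": "0 0 0.01 0 0 0 35;0 0 0 0 0 0 45;0 0 0 0 0 0 55;0 0 0 0 0 0 55;0 0 0.1 0 0 0 55;0 0 0.3 0 0 0 55;0 0 0.3 0 0 0 55;-0.043 -0.1504 0.1 0 0 0.1506 55;-0.043 -0.1504 0.1 0 0 0.1506 55;-0.043 -0.1504 0.1 0 0 0.1506 55;-0.043 -0.1504 0.1 0 0 0.1506 55;-0.043 -0.1504 0.1 0 0 0.1506 55;-0.043 -0.1504 0.1 0 0 0.1506 55;-0.043 -0.1504 0.1 0 0 0.1506 55;-0.043 -0.1504 0.1 0 0 0.1506 55;-0.043 -0.1504 0.1 0 0 0.1506 55;-0.043 -0.1504 0.1 0 0 0.1506 55;-0.043 -0.1504 0.1 0 0 0.1506 55;-0.043 -0.1504 0.1 0 0 0.1506 55;-0.043 -0.1504 0.1 0 0 0.1506 55"
}}

```text
time_s: 36.5
eef_pos: [452.1, -215.1, 218.1]
ee_rot: [0.0, 0.755, 0.656, 0.0]
force: [0.7, -0.6, -0.2]
grip_width: 0.553
grip_force: 0.0
```

>>> {"name": "drive_tool", "arguments": {
  "commands": "0 0 0 0 0 0 55;0 0 0 0 0 0 55;0 0 0 0 0 0 55"
}}

```text
time_s: 36.75
eef_pos: [452.4, -213.8, 216.7]
ee_rot: [-0.0, 0.757, 0.653, 0.0]
force: [0.6, -0.1, 0.5]
grip_width: 0.556
grip_force: 0.0
```

Run:
```python
from h import *
show(); p=cam('wrist'); save(p,'w12')
for m in mods(p): print(m)
for m in patches(p): print(m)
```

```text
tcp [ 452.4 -213.8  216.7] psi 81.53 z [-0.     0.001 -1.   ] F [ 0.6 -0.1  0.5] w 0.556 gf 0.0 t 36.75 j6 -0.53
([390.0, 18.0], 0.9, [604.0, -44.0])
([346.0, 17.0], 0.79, [556.0, -37.0])
([276.0, 185.0], 0.61, [453.0, -211.0])
([299.0, 20.0], 0.55, [504.0, -33.0])
([291.0, 44.0], 0.38, [493.0, -55.0])
([257.1, 17.9], 37, [460.1, -22.8])
([393.7, 25.9], 349, [609.0, -51.6])
([347.1, 26.9], 359, [557.2, -45.9])
([300.9, 28.4], 361, [506.3, -40.3])
([255.7, 187.6], 220, [426.8, -211.0])
([296.5, 187.5], 220, [478.7, -218.6])
```

>>> {"name": "drive_tool", "arguments": {
  "commands": "0.0035 -0.01 -0.2 0 0 0.003 55;0 0 -0.35 0 0 0 55;0 0 -0.35 0 0 0 55;0 0 -0.35 0 0 0 55;0 0 -0.3 0 0 0 55;0 0 -0.2 0 0 0 55;0 0 -0.17 0 0 0 55;0 0 -0.13 0 0 0 55;0 0 -0.08 0 0 0 55;0 0 0 0 0 0 55;0 0 0 0 0 0 55;0 0 0 0 0 0 45;0 0 0 0 0 0 35;0 0 0 0 0 0 28;0 0 0 0 0 0 20;0 0 0 0 0 0 10;0 0 0 0 0 0 10;0 0 0 0 0 0 10;0 0 0 0 0 0 10",
  "force": 28
}}

```text
time_s: 38.43
eef_pos: [453.4, -215.8, 4.8]
ee_rot: [0.001, 0.756, 0.655, 0.0]
force: [-0.4, 1.0, 6.8]
grip_width: 0.272
grip_force: 28.5
```

>>> {"name": "drive_tool", "arguments": {
  "commands": "0 0 0.05 0 0 0 10;0 0 0.15 0 0 0 10;0 0 0.25 0 0 0 10;0 0 0.3 0 0 0 10;0 0 0.3 0 0 0 10;0.0034 0.156 0.1 0 0 -0.1506 10;0.0034 0.156 0 0 0 -0.1506 10;0.0034 0.156 0 0 0 -0.1506 10;0.0034 0.156 0 0 0 -0.1506 10;0.0034 0.156 0 0 0 -0.1506 10;0.0034 0.156 0 0 0 -0.1506 10;0.0034 0.156 0 0 0 -0.1506 10;0.0034 0.156 0 0 0 -0.1506 10;0.0034 0.156 0 0 0 -0.1506 10;0.0034 0.156 0 0 0 -0.1506 10;0.0034 0.156 0 0 0 -0.1506 10;0.0034 0.156 0 0 0 -0.1506 10;0.0034 0.156 0 0 0 -0.1506 10;0 0 0 0 0 0 10;0 0 0 0 0 0 10"
}}

```text
time_s: 40.1
eef_pos: [457.1, -12.5, 119.0]
ee_rot: [0.0, 0.999, -0.053, -0.0]
force: [-0.1, -0.2, -0.4]
grip_width: 0.273
grip_force: 27.8
```

>>> {"name": "drive_tool", "arguments": {
  "commands": "0 0 0 0 0 0 10;0 0 0 0 0 0 10"
}}

```text
time_s: 40.27
eef_pos: [457.3, -13.4, 118.9]
ee_rot: [0.0, 0.999, -0.054, 0.0]
force: [0.2, -0.6, -1.6]
grip_width: 0.275
grip_force: 27.8
```

Run:
```python
from h import *
p=held(4.5); save(p,'w13')
```

```text
tcp [457.3 -13.4 118.9] psi -6.19 z [-0. -0. -1.] F [ 0.2 -0.6 -1.6] w 0.275 gf 27.8 t 40.27 j6 1.39
(232, 5, 18, 42) toolxy [[132.1, -20.7], [132.0, -12.5], [114.6, -21.4], [114.6, -12.9]]
(300, 6, 18, 41) toolxy [[131.6, 10.3], [131.7, 18.5], [114.6, 10.7], [114.6, 19.2]]
(235, 76, 16, 38) toolxy [[101.9, -20.5], [101.9, -12.7], [84.4, -21.1], [84.3, -13.1]]
(298, 76, 17, 38) toolxy [[101.9, 10.0], [101.9, 18.2], [84.3, 10.4], [84.3, 18.9]]
(237, 139, 16, 34) toolxy [[72.1, -20.6], [72.1, -12.4], [54.5, -21.3], [54.5, -12.8]]
(297, 139, 16, 34) toolxy [[72.1, 10.2], [72.1, 18.4], [54.5, 10.6], [54.5, 19.1]]
(219, 246, 22, 41) toolxy [[12.0, -33.6], [12.0, -20.8], [-15.6, -35.4], [-15.6, -21.9]]
(308, 246, 22, 41) toolxy [[12.0, 18.0], [11.9, 30.8], [-15.6, 19.1], [-15.7, 32.6]]
```

>>> {"name": "drive_tool", "arguments": {
  "commands": "0.022 -0.007 0 0 0 -0.005 10;0 0 -0.15 0 0 0 10;0 0 -0.25 0 0 0 10;0 0 -0.25 0 0 0 10;0 0 -0.15 0 0 0 10;0 0 -0.07 0 0 0 10;0 0 -0.04 0 0 0 10;0 0 -0.03 0 0 0 10;0 0 -0.025 0 0 0 10;0 0 -0.02 0 0 0 10;0 0 -0.015 0 0 0 10;0 0 -0.01 0 0 0 10;0 0 0 0 0 0 10;0 0 0 0 0 0 10"
}}

```text
time_s: 41.48
eef_pos: [459.6, -13.4, 18.1]
ee_rot: [0.0, 0.998, -0.057, 0.0]
force: [-0.3, 0.3, -2.6]
grip_width: 0.273
grip_force: 27.7
```

>>> {"name": "drive_tool", "arguments": {
  "commands": "0 0 -0.01 0 0 0 10;0 0 -0.01 0 0 0 10;0 0 0 0 0 0 10;0 0 0 0 0 0 10"
}}

```text
time_s: 41.82
eef_pos: [459.8, -13.4, 16.7]
ee_rot: [0.0, 0.998, -0.057, 0.0]
force: [-3.3, 0.6, 10.8]
grip_width: 0.274
grip_force: 29.2
```

>>> {"name": "drive_tool", "arguments": {
  "commands": "0 0 0.01 0 0 0 35;0 0 0 0 0 0 45;0 0 0 0 0 0 55;0 0 0 0 0 0 55;0 0 0.1 0 0 0 55;0 0 0.3 0 0 0 55;0.021 0.09 0.17 0 0 0.143 55;0.021 0.09 0.17 0 0 0.143 55;0.021 0.09 0.17 0 0 0.143 55;0.021 0.09 0.17 0 0 0.143 55;0.021 0.09 0.17 0 0 0.143 55;0.021 0.09 0.17 0 0 0.143 55;0.021 0.09 0.17 0 0 0.143 55;0.021 0.09 0.17 0 0 0.143 55;0.021 0.09 0.17 0 0 0.143 55;0.021 0.09 0.17 0 0 0.143 55;0.021 0.09 0.17 0 0 0.143 55;0.021 0.09 0.17 0 0 0.143 55;0.021 0.09 0.17 0 0 0.143 55;0.021 0.09 0.17 0 0 0.143 55"
}}

```text
time_s: 43.48
eef_pos: [488.8, 113.1, 295.6]
ee_rot: [-0.0, 0.744, 0.669, -0.0]
force: [1.3, 0.5, -0.1]
grip_width: 0.546
grip_force: 0.0
```

>>> {"name": "drive_tool", "arguments": {
  "commands": "0 0 0 0 0 0 60;0 0 0 0 0 0 60;0 0 0 0 0 0 60"
}}

```text
time_s: 43.73
eef_pos: [488.5, 112.3, 293.7]
ee_rot: [-0.001, 0.746, 0.666, -0.001]
force: [0.2, 0.8, 0.1]
grip_width: 0.601
grip_force: 0.0
```

Run:
```python
from h import *
show(); p=cam('wrist'); save(p,'w14')
c=np.array([532.3,-21.4]); a=np.radians(-6.43); ex=np.array([np.cos(a),np.sin(a)]); ey=np.array([-ex[1],ex[0]])
for m in patches(p,28): d=np.array(m[2])-c; print(m[0],m[1],'fixture xy',round(d@ex,1),round(d@ey,1))
I=p['pixels']; b=((I.min(2)>135)*255).astype(np.uint8); b=cv2.morphologyEx(b,cv2.MORPH_OPEN,np.ones((5,5)))
u,v=proj(p,[489,297,12]).astype(int); print(u,v,corners(p,b,12,(0,0,560,160)))
h=cv2.inRange(cv2.cvtColor(I,cv2.COLOR_BGR2HSV),(3,120,60),(22,255,255)); print(corners(p,h,52,(max(u-80,0),0,u+80,150)))
```

```text
tcp [488.5 112.3 293.7] psi 83.44 z [-0.002 -0.    -1.   ] F [0.2 0.8 0.1] w 0.601 gf 0.0 t 43.73 j6 0.11
[265.5, 238.6] 144 fixture xy -75.3 27.5
[296.6, 238.6] 145 fixture xy -25.2 27.4
[327.4, 238.5] 145 fixture xy 24.5 27.4
[358.4, 238.5] 146 fixture xy 74.6 27.3
[265.8, 268.3] 99 fixture xy -75.3 -26.4
[296.4, 268.3] 98 fixture xy -24.3 -26.6
[319.6, 267.7] 23 fixture xy 14.4 -25.4
[354.8, 267.8] 89 fixture xy 73.6 -26.1
260 42 ((487.7733154296875, 295.9230041503906), (100.43548583984375, 276.5567626953125), 83.48150634765625)
((488.21295166015625, 293.2735900878906), (67.17807006835938, 19.925748825073242), 82.99897003173828)
```

View pics/w14.png

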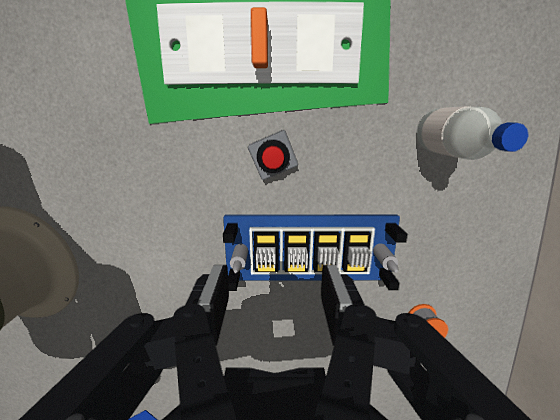

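>>> {"name": "drive_tool", "arguments": {
  "commands": "0.009 0.2 0 0 0 0.0047 60;0 0.25 -0.1 0 0 0 60;0 0.3 -0.1 0 0 0 60;0 0.3 -0.1 0 0 0 60;0 0.3 -0.1 0 0 0 60;0 0.25 -0.1 0 0 0 60;0 0.16 -0.1 0 0 0 60;0 0.083 -0.1 0 0 0 60;0 0 -0.3 0 0 0 60;0 0 -0.35 0 0 0 60;0 0 -0.35 0 0 0 60;0 0 -0.2 0 0 0 60;0 0 0 0 0 0 60;0 0 0 0 0 0 60;0 0 0 0 0 0 60",
  "force": 30
}}

```text
time_s: 45.03
eef_pos: [490.7, 296.7, 106.4]
ee_rot: [0.0, 0.745, 0.668, 0.001]
force: [0.2, 0.0, 1.0]
grip_width: 0.602
grip_force: 0.0
```

Run:
```python
from h import *
show()
```

```text
tcp [490.7 296.7 106.4] psi 83.75 z [ 0.002  0.001 -1.   ] F [0.2 0.  1. ] w 0.602 gf 0.0 t 45.03 j6 0.45
```

Down 99 mm more, then close.

>>> {"name": "drive_tool", "arguments": {
  "commands": "-0.011 0 -0.2 0 0 -0.002 60;0 0 -0.25 0 0 0 60;0 0 -0.2 0 0 0 60;0 0 -0.15 0 0 0 60;0 0 -0.1 0 0 0 60;0 0 -0.06 0 0 0 60;0 0 -0.04 0 0 0 60;0 0 0 0 0 0 60;0 0 0 0 0 0 60;0 0 0 0 0 0 45;0 0 0 0 0 0 35;0 0 0 0 0 0 28;0 0 0 0 0 0 20;0 0 0 0 0 0 10;0 0 0 0 0 0 0;0 0 0 0 0 0 0;0 0 0 0 0 0 0",
  "force": 30
}}

```text
time_s: 46.45
eef_pos: [489.1, 297.0, 5.4]
ee_rot: [0.0, 0.745, 0.667, 0.0]
force: [0.2, -0.9, 5.8]
grip_width: 0.231
grip_force: 30.9
```

Run:
```python
from h import *
show()
```

```text
tcp [489.1 297.    5.4] psi 83.72 z [ 0.001  0.    -1.   ] F [ 0.2 -0.9  5.8] w 0.231 gf 30.9 t 46.45 j6 0.45
```

>>> {"name": "drive_tool", "arguments": {
  "commands": "0 0 0.03 0 0 0 0;0 0 0.1 0 0 0 0;0 0 0.2 0 0 0 0;0 0 0.25 0 0 0 0;0 0 0.25 0 0 0 0;0 0 0.25 0 0 0 0;0 0 0.17 0 0 0 0;0.01 -0.08 0.1 0 0 0 0;0.02 -0.16 0 0 0 0 0;0.035 -0.25 0 0 0 0 0;0.04 -0.3 0 0 0 0 0;0.04 -0.3 0 0 0 0 0;0.04 -0.3 0 0 0 0 0;0.04 -0.3 0 0 0 0 0;0.04 -0.3 0 0 0 0 0;0.04 -0.3 0 0 0 0 0;0.04 -0.3 0 0 0 0 0;0.04 -0.26 0 0 0 0 0;0.03 -0.2 0 0 0 0 0;0.02 -0.12 0 0 0 0 0"
}}

```text
time_s: 48.12
eef_pos: [531.6, -22.5, 139.3]
ee_rot: [-0.001, 0.745, 0.667, -0.001]
force: [0.2, -0.5, -3.7]
grip_width: 0.227
grip_force: 29.9
```

>>> {"name": "drive_tool", "arguments": {
  "commands": "0 -0.1 0 0 0 0 0;0 -0.08 0 0 0 0 0;0 -0.05 0 0 0 0 0;0 0 0 0 0 0 0;0 0 0 0 0 0 0;0 0 0 0 0 0 0"
}}

```text
time_s: 48.62
eef_pos: [532.1, -42.3, 139.9]
ee_rot: [-0.0, 0.745, 0.668, 0.0]
force: [-0.1, 0.1, -4.1]
grip_width: 0.226
grip_force: 29.9
```

Run:
```python
from h import *
show(); p=cam('wrist'); save(p,'w15')
s=sense(); c=np.array(s['eef_pos'])[:2]; a=np.radians(-6.43)
# lid holes at top z=tcp+6.6
g=cv2.cvtColor(p['pixels'],cv2.COLOR_BGR2GRAY); z=s['eef_pos'][2]-63.6+70
b=((p['pixels'].min(2)>130)*255).astype(np.uint8); b=cv2.morphologyEx(b,cv2.MORPH_OPEN,np.ones((5,5)))
print('lid rect',corners(p,b,z,(20,150,540,345)))
```

```text
tcp [532.1 -42.3 139.9] psi 83.77 z [-0.  0. -1.] F [-0.1  0.1 -4.1] w 0.226 gf 29.9 t 48.62 j6 -0.19
lid rect ((530.4505615234375, -43.229103088378906), (100.303955078125, 276.890869140625), 83.70980072021484)
```

>>> {"name": "drive_tool", "arguments": {
  "commands": "0.005 0.06 0 0 0 -0.003 0;0 0.08 0 0 0 0 0;0 0.06 0 0 0 0 0;0 0.02 0 0 0 0 0;0 0 0 0 0 0 0;0 0 0 0 0 0 0;0 0 0 0 0 0 0;0 0 0 0 0 0 0"
}}

```text
time_s: 49.33
eef_pos: [532.7, -21.3, 139.9]
ee_rot: [0.0, 0.746, 0.666, -0.0]
force: [-0.3, -0.2, -3.5]
grip_width: 0.227
grip_force: 29.9
```

Run:
```python
from h import *
show(); p=cam('wrist'); s=sense(); z=s['eef_pos'][2]-63.6+70
b=((p['pixels'].min(2)>130)*255).astype(np.uint8); b=cv2.morphologyEx(b,cv2.MORPH_OPEN,np.ones((5,5)))
print('lid rect now',corners(p,b,z,(20,150,540,345)))
p['pixels']=cv2.imread('pics/w4.png'); T=p['T']
b=((p['pixels'].min(2)>130)*255).astype(np.uint8); b=cv2.morphologyEx(b,cv2.MORPH_OPEN,np.ones((5,5)))
print('lid rect at lift (same cam pose)',corners(p,b,z,(20,150,540,345)))
```

```text
tcp [532.7 -21.3 139.9] psi 83.56 z [ 0. -0. -1.] F [-0.3 -0.2 -3.5] w 0.227 gf 29.9 t 49.33 j6 -0.15
lid rect now ((531.0639038085938, -22.204376220703125), (100.2291030883789, 276.6417236328125), 83.48815155029297)
lid rect at lift (same cam pose) ((531.1420288085938, -21.621978759765625), (100.0224838256836, 275.8857727050781), 83.53070068359375)
```

>>> {"name": "drive_tool", "arguments": {
  "commands": "-0.002 0.011 -0.03 0 0 0.001 0;0 0 -0.07 0 0 0 0;0 0 -0.1 0 0 0 0;0 0 -0.1 0 0 0 0;0 0 -0.08 0 0 0 0;0 0 -0.05 0 0 0 0;0 0 -0.03 0 0 0 0;0 0 0 0 0 0 0;0 0 0 0 0 0 0;0 0 0 0 0 0 0"
}}

```text
time_s: 50.22
eef_pos: [532.8, -20.0, 94.3]
ee_rot: [0.0, 0.745, 0.667, 0.0]
force: [0.1, -0.2, -4.1]
grip_width: 0.223
grip_force: 29.9
```

Run:
```python
from h import *
show()
```

```text
tcp [532.8 -20.   94.3] psi 83.63 z [ 0.001 -0.    -1.   ] F [ 0.1 -0.2 -4.1] w 0.223 gf 29.9 t 50.22 j6 -0.15
```

>>> {"name": "drive_tool", "arguments": {
  "commands": "0 0 -0.015 0 0 0 0;0 0 -0.015 0 0 0 0;0 0 -0.015 0 0 0 0;0 0 -0.015 0 0 0 0;0 0 -0.015 0 0 0 0;0 0 -0.015 0 0 0 0;0 0 -0.015 0 0 0 0;0 0 -0.015 0 0 0 0;0 0 0 0 0 0 0"
}}

```text
time_s: 50.97
eef_pos: [532.3, -19.9, 81.6]
ee_rot: [-0.0, 0.745, 0.667, -0.0]
force: [-0.3, -0.3, -3.4]
grip_width: 0.226
grip_force: 29.9
```

>>> {"name": "drive_tool", "arguments": {
  "commands": "0 0 -0.015 0 0 0 0;0 0 -0.015 0 0 0 0;0 0 -0.015 0 0 0 0;0 0 -0.015 0 0 0 0;0 0 0 0 0 0 0;0 0 0 0 0 0 0"
}}

```text
time_s: 51.47
eef_pos: [532.5, -19.9, 75.8]
ee_rot: [-0.0, 0.745, 0.667, -0.0]
force: [-0.3, -0.6, -3.4]
grip_width: 0.229
grip_force: 29.9
```

Sliding freely over the pins.

>>> {"name": "drive_tool", "arguments": {
  "commands": "0 0 -0.015 0 0 0 0;0 0 -0.015 0 0 0 0;0 0 -0.015 0 0 0 0;0 0 -0.015 0 0 0 0;0 0 -0.015 0 0 0 0;0 0 -0.01 0 0 0 0;0 0 -0.01 0 0 0 0;0 0 0 0 0 0 0;0 0 0 0 0 0 0"
}}

```text
time_s: 52.22
eef_pos: [532.5, -20.0, 66.4]
ee_rot: [-0.0, 0.745, 0.667, -0.0]
force: [0.1, 0.3, -4.3]
grip_width: 0.227
grip_force: 29.9
```

>>> {"name": "drive_tool", "arguments": {
  "commands": "0 0 -0.01 0 0 0 0;0 0 -0.01 0 0 0 0;0 0 -0.005 0 0 0 0;0 0 -0.005 0 0 0 0;0 0 0 0 0 0 0;0 0 0 0 0 0 0"
}}

```text
time_s: 52.72
eef_pos: [532.5, -20.0, 63.4]
ee_rot: [0.0, 0.745, 0.667, 0.0]
force: [-0.9, 0.6, -3.1]
grip_width: 0.23
grip_force: 30.1
```

>>> {"name": "drive_tool", "arguments": {
  "commands": "0 0 -0.005 0 0 0 0;0 0 -0.005 0 0 0 0;0 0 0 0 0 0 0;0 0 0 0 0 0 0"
}}

```text
time_s: 53.05
eef_pos: [532.6, -20.0, 63.4]
ee_rot: [0.0, 0.745, 0.667, 0.0]
force: [-4.7, 0.5, 7.9]
grip_width: 0.228
grip_force: 31.5
```

>>> {"name": "drive_tool", "arguments": {
  "commands": "0 0 0.007 0 0 0 0;0 0 0 0 0 0 30;0 0 0 0 0 0 40;0 0 0 0 0 0 50;0 0 0 0 0 0 60;0 0 0 0 0 0 60;0 0 0 0 0 0 60;0 0 0.05 0 0 0 60;0 0 0.1 0 0 0 60;0 0 0.2 0 0 0 60;0 0 0.3 0 0 0 60;0 0 0.3 0 0 0 60;0 0 0.3 0 0 0 60;-0.1 0.1 0.1 0 0 0 0;-0.1 0.1 0 0 0 0 0;-0.1 0.1 0 0 0 0 0;0 0 0 0 0 0 0;0 0 0 0 0 0 0;0 0 0 0 0 0 0;0 0 0 0 0 0 0"
}}

```text
time_s: 54.72
eef_pos: [502.9, 9.5, 198.2]
ee_rot: [0.0, 0.745, 0.667, 0.0]
force: [0.0, -0.1, -0.0]
grip_width: 0.002
grip_force: 0.0
```

Run:
```python
from h import *
show(); p=cam('wrist'); save(p,'w16'); I=p['pixels']; hsv=cv2.cvtColor(I,cv2.COLOR_BGR2HSV)
b=((I.min(2)>130)*255).astype(np.uint8); b=cv2.morphologyEx(b,cv2.MORPH_OPEN,np.ones((5,5)))
print('lid rect',corners(p,b,70,(0,120,560,400)))
m=cv2.inRange(hsv,(0,150,100),(6,255,255))|cv2.inRange(hsv,(174,150,100),(180,255,255)); 
u,v=proj(p,[487,145,40]).astype(int); print(u,v)
for z in(30,40,50): print(z,corners(p,m,z,(u-60,max(v-70,0),u+60,v+70)))
```

```text
tcp [502.9   9.5 198.2] psi 83.6 z [ 0. -0. -1.] F [ 0.  -0.1 -0. ] w 0.002 gf 0.0 t 54.72 j6 -0.1
lid rect ((530.8768310546875, -21.049827575683594), (101.38107299804688, 277.2672119140625), 83.57184600830078)
245 68
30 ((486.1096496582031, 146.3983612060547), (30.698993682861328, 31.335657119750977), 83.24394989013672)
40 ((486.8646240234375, 144.8481903076172), (29.778017044067383, 30.395559310913086), 83.24394989013672)
50 ((487.61956787109375, 143.29803466796875), (28.857040405273438, 29.455503463745117), 83.24404907226562)
```

>>> {"name": "drive_tool", "arguments": {
  "commands": "-0.02 0.1 0 0 0 0 0;-0.03 0.25 0 0 0 0 0;-0.03 0.3 0 0 0 0 0;-0.03 0.3 0 0 0 0 0;-0.03 0.25 -0.1 0 0 0 0;-0.022 0.157 -0.2 0 0 0 0;0 0 -0.3 0 0 0 0;0 0 -0.3 0 0 0 0;0 0 -0.25 0 0 0 0;0 0 -0.15 0 0 0 0;0 0 -0.1 0 0 0 0;0 0 0 0 0 0 0;0 0 0 0 0 0 0;0 0 0 0 0 0 0"
}}

```text
time_s: 55.93
eef_pos: [487.0, 145.9, 59.2]
ee_rot: [0.001, 0.745, 0.667, 0.001]
force: [0.7, -0.1, -0.3]
grip_width: -0.001
grip_force: 0.0
```

Run:
```python
from h import *
show(); p=cam('wrist'); save(p,'w17'); I=p['pixels']; hsv=cv2.cvtColor(I,cv2.COLOR_BGR2HSV)
m=cv2.inRange(hsv,(0,150,100),(6,255,255))|cv2.inRange(hsv,(174,150,100),(180,255,255)); 
for z in(30,40): print(z,corners(p,m,z,(150,100,400,330)))
print(proj(p,[486.7,145.2,79]))
```

```text
tcp [487.  145.9  59.2] psi 83.63 z [ 0.002  0.    -1.   ] F [ 0.7 -0.1 -0.3] w -0.001 gf 0.0 t 55.93 j6 0.17
30 ((487.51422119140625, 140.33349609375), (31.152301788330078, 33.349212646484375), 81.56534576416016)
40 ((487.9004211425781, 145.0023956298828), (29.549455642700195, 31.633338928222656), 81.56532287597656)
[276.48557924 276.70105511]
```

View pics/w17.png

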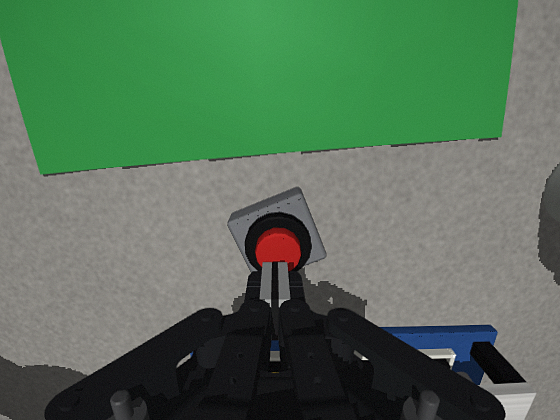

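>>> {"name": "drive_tool", "arguments": {
  "commands": "0 0 -0.1 0 0 0 0;0 0 -0.1 0 0 0 0;0 0 -0.06 0 0 0 0;0 0 -0.04 0 0 0 0;0 0 0 0 0 0 0;0 0 0 0 0 0 0"
}}

```text
time_s: 56.48
eef_pos: [486.2, 145.7, 27.9]
ee_rot: [-0.0, 0.745, 0.667, -0.0]
force: [-0.5, 0.1, -0.1]
grip_width: -0.005
grip_force: 0.0
```

>>> {"name": "drive_tool", "arguments": {
  "commands": "0 0 -0.02 0 0 0 0;0 0 -0.02 0 0 0 0;0 0 -0.02 0 0 0 0;0 0 0 0 0 0 0;0 0 0 0 0 0 0"
}}

```text
time_s: 56.9
eef_pos: [486.6, 145.8, 22.3]
ee_rot: [0.0, 0.745, 0.667, 0.0]
force: [1.2, 0.5, 2.5]
grip_width: 0.001
grip_force: 1.2
```

Contact has begun; press on in small steps.

>>> {"name": "drive_tool", "arguments": {
  "commands": "0 0 -0.015 0 0 0 0;0 0 -0.015 0 0 0 0;0 0 -0.015 0 0 0 0;0 0 0 0 0 0 0;0 0 0 0 0 0 0"
}}

```text
time_s: 57.32
eef_pos: [486.8, 145.8, 19.1]
ee_rot: [0.0, 0.745, 0.667, 0.0]
force: [-4.9, -0.6, 20.9]
grip_width: 0.001
grip_force: 10.2
```

>>> {"name": "drive_tool", "arguments": {
  "commands": "0 0 -0.005 0 0 0 0;0 0 0 0 0 0 0;0 0 0.05 0 0 0 0;0 0 0.1 0 0 0 0;0 0 0.2 0 0 0 0;0 0 0.3 0 0 0 0;0 0 0.3 0 0 0 0;0 0 0.3 0 0 0 0;0 0 0 0 0 0 0;0 0 0 0 0 0 0;0 0 0 0 0 0 0;0 0 0 0 0 0 0;0 0 0 0 0 0 0;0 0 0 0 0 0 0"
}}

```text
time_s: 58.48
eef_pos: [485.9, 145.7, 141.3]
ee_rot: [-0.001, 0.745, 0.667, -0.001]
force: [0.2, 0.2, 0.3]
grip_width: -0.003
grip_force: 0.0
```

Run:
```python
from h import *
show(); p=cam('wrist'); I=p['pixels']; b=((I.min(2)>130)*255).astype(np.uint8); b=cv2.morphologyEx(b,cv2.MORPH_OPEN,np.ones((5,5)))
hsv=cv2.cvtColor(I,cv2.COLOR_BGR2HSV); m=cv2.inRange(hsv,(0,150,100),(6,255,255))|cv2.inRange(hsv,(174,150,100),(180,255,255))
print(corners(p,m,40,(150,60,400,330)))
print(finish_job())
```

```text
tcp [485.9 145.7 141.3] psi 83.63 z [-0.002 -0.    -1.   ] F [0.2 0.2 0.3] w -0.003 gf 0.0 t 58.48 j6 0.17
((487.72607421875, 142.8426055908203), (33.129058837890625, 30.952505111694336), 69.45374298095703)
the job is handed in; nothing more can be done
None
```

The job is handed in at 58 s of robot time: all four modules are in pockets, the lid is back home on both pins, and the start button was pressed until it bottomed out and then released; the hand-in gave no verdict.

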